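# Set out the seasoning on the serving board

## Robot

A 7-joint arm with a two-finger parallel gripper is mounted at the origin on a cart in front of the work surface, level with it; the furniture and walls round the work are solid. World frame = base frame: x ahead of the robot, y to its left, z up, the work surface at z = 0. Lengths are in m, angles in degrees, forces in N, time in s.
With the tool pointing down it reaches from about 0.425 to 0.875 m from the base axis. Payload 4.7 kg.
Tool frame: the origin (TCP) lies midway between the tips of the shut fingers; the grasp point (between the pads) lies 19 mm behind it; z points along the fingers, y is the line along which they close (so a half turn about z gives the same grasp; the last joint's range is limited). The gripper opens to 87 mm and grips with 3 to 60 N. Pads are 19 mm wide; open, the fingers measure 117 mm over their backs; the gripper's body (75 mm by 190 mm) begins 51 mm behind the grasp point.
Start: joints at [71.167, 18.392, -4.016, 83.108, 1.295, 78.541, -3.26], TCP at [0.218, -0.612, 0.198] pointing down, gripper open.
Joint ranges: [-163.93, 163.93], [-17.29, 119.83], [-79.2, 71.16], [3.27, 140.29], [-89.18, 269.18], [5.43, 117.66], [-154.24, 154.24]. Speed limits (degrees/s): [147.25, 147.25, 180, 180, 180, 180, 180].

## Interface

Orientations are given as [roll, pitch, yaw] about the fixed x, y, z axes, in that order (R = Rz(yaw) Ry(pitch) Rx(roll)).
In Python, from cell import env gives the robot as it stands.
- The arm moves only by the tool step_arm, never from a script. Its argument "moves" is a list of rows, each an object with "dp": the shift along the tool's x, y, z in mm, a list of three; "dr": the turn, a rotation vector about the tool's x, y, z in rad, a list of three; "fingers": the closure, from 0 (fully open) to 1 (shut). In form: [{"dp": [dx, dy, dz], "dr": [ax, ay, az], "fingers": fingers}, ...]. A call has exactly 5 rows; each row shifts and turns the commanded pose from where the row before left it, along the tool's axes as they then stand; what a row does not reach is not made up. A row lasts 1/8 s, in which the tool goes at most 62.5 mm and 10.7 degrees, less where a joint would pass 70% of its speed; a pose out of reach is approached as far as the arm can. A call with a gripper value outside its range is refused whole. The fingers move at their own pace and stop on an object; "squeeze" is the grip in N (left out, the last holds). Time passes only in rows, so rows that do not move let the fingers close, or fill a call up. It gives the time, the measured TCP pose, the force, the opening and the grip force at its end, in the units of the state.
- env.get_obs(): the state, without advancing time (a new reading comes with each control period).
- env.read_camera(name): name is "scene" or "top"; returns the picture (384x512x3 uint8, red, green, blue); there is no depth.
- env.camera_model(name): a dict with "fx", "fy", "cx", "cy" (pixels), "R" (3x3) and "t" (3): a world point X has camera coordinates R X + t. Camera axes: x right, y down, z forward; pixel columns grow to the right and rows downward; lengths in m; the calibration is good to about 2 mm. A picture is of the moment at which its call begins. camera_model takes no time and is no camera call.
- env.sign_off(): hands the job in; it is judged then, once.
The state is a dict: "time_s": time; "qpos": joint angles; "joint_velocities": joint speeds; "effort": joint torques, N m; "tool_pos": TCP position; "tool_rot": TCP orientation; "force": force on the tool from outside, world axes, zero at the start; "wrist_torque": the same for the moment, N m; "grip_width": finger opening in m; "grasp_force": force on a finger pad.
Only numpy, scipy, OpenCV 4.12 (cv2) and the standard library are available. Lean on these libraries where they do the work, as an engineer would, in place of code of your own. Each camera call takes 0.05 s, during which the arm holds its last target. There are 200 camera calls.

## Task

Set out the seasoning on the wooden board: stand the glass jar with the red lid in the middle of the board, and put the small round tub on top of the jar, centred on its lid. In line with the jar along the board's length, stand the spice jar in the half of the board that has the lemon behind it and the salt shaker in the half that has the garlic behind it, each in the middle of the free strip between the side of the jar and the short edge of the board. Everything stands upright and is let go; leave the lemon, the garlic and the dropper bottle where they are.

Things in the scene. Friction and masses are not known exactly. Their poses are not given: they have to be found in the camera images.
- board: flat rectangular light wooden chopping board, 170 (its x) x 240 (its y) x 21 mm high, fixed to the worktop; origin at the centre of its underside, y along its length (to the left as the robot sees it), x to its far side, z up; its top lies at z = 0.021 in its frame
- jar: round glass jar with dark contents, a paper label and a red screw lid (fixed on); body 60 mm across and 82 mm high, lid 55 mm across with its flat top at 85 mm; 0.26 kg, loose, upright; origin at the centre of its underside, z up; any yaw
- tub: small low round cream-coloured tub with a red band, flat top and bottom, 63 mm across, 34 mm high, 0.07 kg, loose, upright; origin at the centre of its underside, z up; any yaw
- salt_shaker: small salt shaker, clear with a rounded grey perforated top, 44 mm across up to 70 mm, top 34 mm across, 90 mm high, 0.1 kg, loose, upright; origin at the centre of its underside, z up; any yaw
- spice_jar: slim spice jar with an ochre-yellow cap (fixed on), body 42 mm across, cap 45 mm across from 86 to 107 mm, 107 mm high, 0.11 kg, loose, upright; origin at the centre of its underside, z up; any yaw
- blender: tall grey jug blender, fixed, not part of the job: 0.41 m high, reaching about 0.11 m either way from its origin (centre of its underside); it stands beyond the board to the right, so a hand that swings in from the right must pass nearer to the robot than it
- lemon: yellow lemon, 76 x 56 x 55 mm, lying on the worktop just behind the far long edge of the board, about 65 mm to one side of its middle (left or right varies), its centre about 45 mm beyond that edge; loose, to be left; origin at the centre of its underside
- garlic: whole pale garlic bulb, 61 mm across, 59 mm high, standing on the worktop just behind the far long edge of the board, on the other side from the lemon, its centre about 45 mm beyond that edge; loose, to be left; origin at the centre of its underside
- dropper_bottle: small brown bottle with a black dropper cap, 33 mm across, 102 mm high, standing loose behind the things to be moved; to be left; origin at the centre of its underside
Not all that is in view belongs to the job. What is shaped like the jar but blue is not meant.

How it is judged:
By the outcome, as a careful person would: the job done as asked, in the order asked, and still so for the second after the job is handed in, with the robot touching nothing.
It also fails if it takes over 104 s, if anything falls off the work surface, if the arm or the gripper's body presses on something with over 40 N, if the wrist force passes 120 N, or if a joint passes its speed limit or range.

## Working session

There is one attempt and no reset: what is moved stays moved. The work goes in short steps, Python scripts to look and compute and a tool call to move; the robot and the scene stay as the last step left them, time stands still between calls to the robot, and variables do not carry over. Pictures are saved under pics/ and viewed, at most 14 in all, crops included, and the job is handed in when it is done.

Besides the shell and the picture viewer there is one more tool, called as a command line: name --argument value ..., lists and objects as JSON in quotes. step_arm: Moves the arm, as the interface text tells. Its arguments: {"type":"object","properties":{"moves":{"type":"array","items":{"type":"object","properties":{"dp":{"type":"array","items":{"type":"number"}},"dr":{"type":"array","items":{"type":"number"}},"fingers":{"type":"number"}}}},"squeeze":{"type":"number"}},"required":["moves"]}

```bash
mkdir -p pics; ls; python3 - <<'E'
from cell import env
import cv2
for n in("scene","top"):
    cv2.imwrite(f"pics/{n}0.png",env.read_camera(n)[:,:,::-1])
    m=env.camera_model(n);print(n,m)
o=env.get_obs();print(o)
E
```

```text
pics
scene {'fx': 435.9504507425282, 'fy': 435.9504507425282, 'cx': 252.3645571056308, 'cy': 190.31258074318097, 'R': array([[-0.70485933, -0.7093447 ,  0.00185103],
       [-0.45472939,  0.44984817, -0.76867276],
       [ 0.54442127, -0.54264788, -0.63963956]]), 't': array([0.50570199, 0.20351394, 1.06970705])}
top {'fx': 379.42107569074625, 'fy': 379.42107569074625, 'cx': 259.9013931449332, 'cy': 197.1595752906514, 'R': array([[ 1.64988902e-03, -9.99904400e-01, -1.37283606e-02],
       [-9.97612674e-01, -6.98017681e-04, -6.90540754e-02],
       [ 6.90378912e-02,  1.38095181e-02, -9.97518454e-01]]), 't': array([0.14359956, 0.55705035, 0.9375768 ])}
{'time_s': 0.1, 'qpos': array([71.16563723, 18.43493567, -4.0144019 , 83.16697913,  1.29591964,
       78.53961848, -3.25849965]), 'joint_velocities': array([-0.03079904, -0.11179968, -0.0866446 , -0.13260507, -0.01179226,
        0.06573026,  0.01578296]), 'effort': array([ 6.24257464e-04, -4.92569697e+01, -4.05463139e-01, -3.13399279e+01,
       -6.42571924e-02,  3.94613401e-02,  4.84153747e-05]), 'tool_pos': array([ 0.21825426, -0.61171008,  0.19727753]), 'tool_rot': array([-1.79903741e+02,  6.59469387e-03,  1.96445541e+01]), 'force': array([ 0.37882421, -0.03725767,  0.28174421]), 'wrist_torque': array([ 0.0165247 ,  0.02318165, -0.01320482]), 'grasp_force': 0.0, 'grip_width': 0.08699938202000156}
```

View pics/scene0.png

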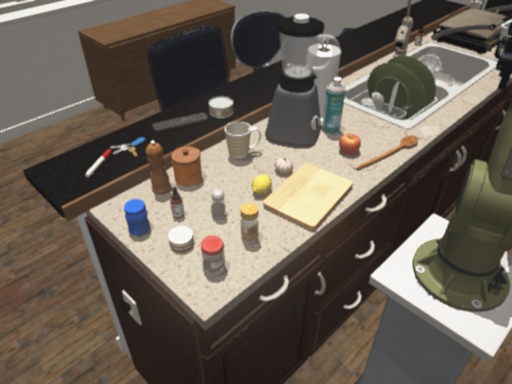

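View pics/top0.png

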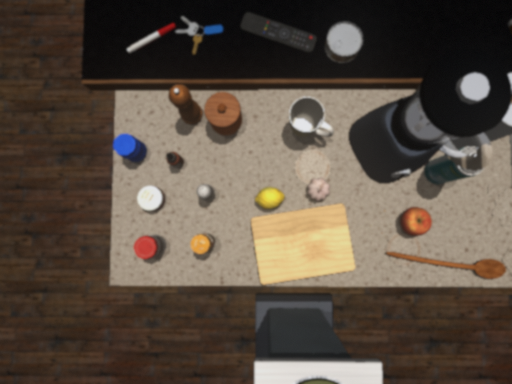

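```bash
cat > h.py <<'E'
import numpy as np, cv2
from cell import env
def ray(n,uv,z):
    m=env.camera_model(n); R,t=m["R"],m["t"]; C=-R.T@t
    uv=np.atleast_2d(np.asarray(uv,float))
    d=np.c_[(uv[:,0]-m["cx"])/m["fx"],(uv[:,1]-m["cy"])/m["fy"],np.ones(len(uv))]@R
    return C+d*((z-C[2])/d[:,2])[:,None]
def proj(n,X):
    m=env.camera_model(n); c=np.atleast_2d(X)@m["R"].T+m["t"]
    return np.c_[c[:,0]/c[:,2]*m["fx"]+m["cx"],c[:,1]/c[:,2]*m["fy"]+m["cy"]]
def blob(n,img,lo,hi,box):
    h=cv2.cvtColor(img,cv2.COLOR_RGB2HSV); x0,y0,x1,y1=box
    if lo[0]>hi[0]: m=cv2.inRange(h,(lo[0],lo[1],lo[2]),(180,hi[1],hi[2]))|cv2.inRange(h,(0,lo[1],lo[2]),hi)
    else: m=cv2.inRange(h,lo,hi)
    k=np.zeros_like(m);k[y0:y1,x0:x1]=m[y0:y1,x0:x1]
    c,_=cv2.findContours(k,cv2.RETR_EXTERNAL,cv2.CHAIN_APPROX_NONE)
    return max(c,key=cv2.contourArea)
def far_center(n,c,z,r):
    """centre of a top disc: outline far from camera is the rim; least squares of known radius on that half"""
    from scipy.optimize import least_squares
    m=env.camera_model(n); C=-m["R"].T@m["t"]
    P=ray(n,c[:,0,:],z)[:,:2]; p0=P.mean(0); u=(p0-C[:2])/np.linalg.norm(p0-C[:2])
    Q=P[(P-p0)@u>0]
    s=least_squares(lambda p:np.linalg.norm(Q-p[:2],axis=1)-p[2],[*p0,r],loss="soft_l1",f_scale=.002)
    s2=least_squares(lambda p:np.linalg.norm(Q-p,axis=1)-r,p0,loss="soft_l1",f_scale=.002)
    return s2.x.round(4),s.x.round(4)
E
python3 - <<'E'
from h import *
for n in("scene","top"):
    m=env.camera_model(n);print(n,-m["R"].T@m["t"])
t=cv2.imread("pics/top0.png")[:,:,::-1].copy();s=cv2.imread("pics/scene0.png")[:,:,::-1].copy()
b=blob("top",t,(12,50,150),(30,255,255),(240,200,370,295))
r=cv2.minAreaRect(b);print(r)
q=cv2.boxPoints(r);W=ray("top",q,.021);print(W.round(4),W.mean(0))
e=np.diff(np.r_[W,W[:1]],axis=0);print(np.linalg.norm(e,axis=1),np.degrees(np.arctan2(e[:,1],e[:,0])))
print("red",far_center("top",blob("top",t,(172,120,60),(8,255,255),(125,225,170,270)),.085,.0275))
print("spice",far_center("top",blob("top",t,(8,120,60),(25,255,255),(185,230,220,260)),.107,.0225))
print("tub",far_center("top",blob("top",t,(0,0,150),(180,60,255),(130,180,170,217)),.034,.0315))
print("salt",far_center("top",blob("top",t,(0,0,120),(180,40,255),(192,180,218,206)),.085,.017))
a=cv2.resize(t[170:270,115:225],None,fx=5,fy=5,interpolation=cv2.INTER_CUBIC)
c=cv2.resize(s[180:280,120:270],None,fx=5,fy=5,interpolation=cv2.INTER_CUBIC)
cv2.imwrite("pics/a.png",a[:,:,::-1]);cv2.imwrite("pics/c.png",c[:,:,::-1])
E
```

```text
scene [-0.13337873  0.84764092  0.8397265 ]
top [0.49075524 0.13102718 0.97568814]
((304.5, 242.5), (85.0, 129.0), 90.0)
[[ 0.5496  0.1944  0.021 ]
 [ 0.5499 -0.1298  0.021 ]
 [ 0.3393 -0.1259  0.021 ]
 [ 0.338   0.1933  0.021 ]] [0.44419745 0.03301827 0.021     ]
[0.32420823 0.21063744 0.31927594 0.21157238] [-89.9539972  178.96128507  90.22017724   0.30225477]
red (array([0.4352, 0.4101]), array([0.4349, 0.4116, 0.0263]))
spice (array([0.4446, 0.2781]), array([0.4443, 0.2789, 0.0219]))
tub (array([0.5624, 0.4434]), array([0.5535, 0.429 , 0.0477]))
salt (array([0.5674, 0.2767]), array([0.5681, 0.2778, 0.016 ]))
```

View pics/a.png

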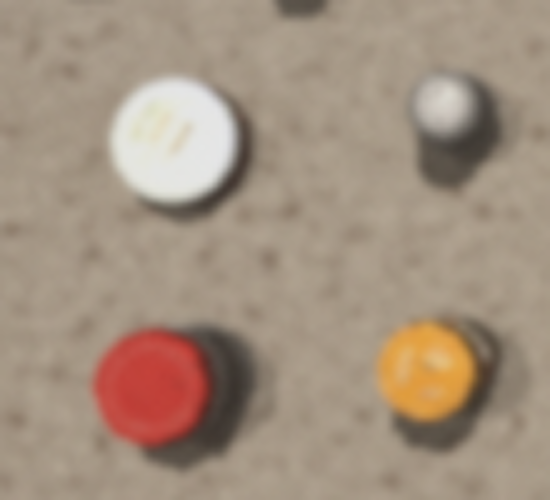

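View pics/c.png

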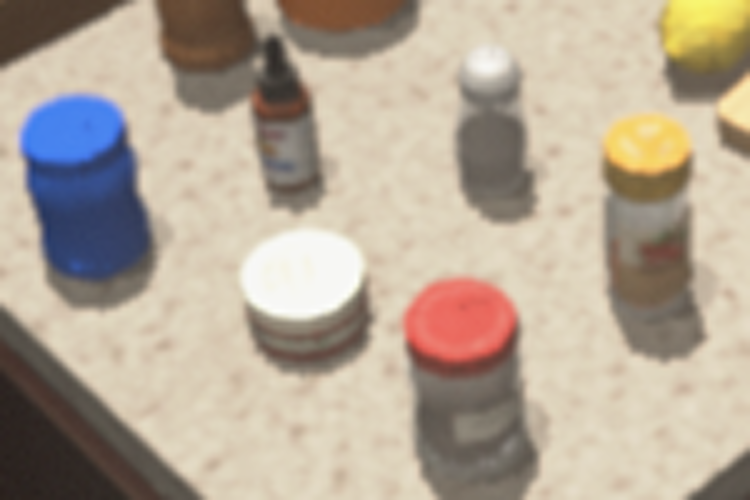

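The targets are the red-lidded jar at top (147,247), the tub with the red band at (150,198), the salt shaker at (205,192) and the ochre-capped spice jar at (201,244). The blue jar at (128,147) is excluded by its colour. The white tin at (345,40) is excluded because it sits on the bar and has no red band. The lemon at (270,198) is on the left (+y) and the garlic at (318,189) on the right.

The board and tub masks leaked, so I'll redo those two and cross-check against the scene view.

```bash
python3 - <<'E'
from h import *
t=cv2.imread("pics/top0.png")[:,:,::-1].copy();s=cv2.imread("pics/scene0.png")[:,:,::-1].copy()
H=cv2.cvtColor(t,cv2.COLOR_RGB2HSV);print(H[240,300],H[240,240],H[198,150],H[185,180])
def board(n,im,box):
    for S in(85,100,115):
        b=blob(n,im,(10,S,120),(30,255,255),box)
        W=ray(n,b[:,0,:],.021)[:,:2].astype(np.float32)
        print(n,S,cv2.minAreaRect(W))
board("top",t,(240,201,370,290)); board("scene",s,(262,160,360,226))
for V in(180,200): 
    print("tub",far_center("top",blob("top",t,(0,0,V),(180,40,255),(130,180,170,217)),.034,.0315))
    print("tub s",far_center("scene",blob("scene",s,(0,0,V),(180,40,255),(165,222,197,252)),.034,.0315))
print("red s",far_center("scene",blob("scene",s,(170,120,60),(8,255,255),(195,230,230,275)),.085,.0275))
print("spice s",far_center("scene",blob("scene",s,(8,120,60),(25,255,255),(238,200,262,225)),.107,.0225))
print("garlic,lemon,blue,dropper,apple",ray("top",[[318,189],[270,198],[126,144],[174,158],[416,222]],.05).round(3)[:,:2])
E
```

```text
[ 20 101 230] [ 16  48 171] [ 21  31 220] [ 17  50 164]
top 85 ((0.4403766989707947, 0.03861057758331299), (0.17210474610328674, 0.24082906544208527), 9.159520149230957)
top 100 ((0.45672476291656494, 0.04190051555633545), (0.1352875828742981, 0.2365484982728958), 8.815926551818848)
top 115 ((0.539578378200531, 0.12256617844104767), (0.015130257233977318, 0.06298329681158066), 0.0480995737016201)
scene 85 ((0.4252955913543701, 0.16365480422973633), (0.15514704585075378, 0.01754011958837509), 8.295019149780273)
scene 100 ((0.5578479766845703, 0.10088793933391571), (0.02424471825361252, 0.08129330724477768), 44.2083740234375)
scene 115 ((0.5578272938728333, 0.10090923309326172), (0.02424471825361252, 0.0812339037656784), 44.2083740234375)
tub (array([0.5552, 0.4205]), array([0.5553, 0.4208, 0.0313]))
tub s (array([0.5767, 0.4159]), array([0.5751, 0.4168, 0.0328]))
tub (array([0.5543, 0.4183]), array([0.5553, 0.422 , 0.0285]))
tub s (array([0.5767, 0.4159]), array([0.5751, 0.4168, 0.0328]))
red s (array([0.4346, 0.4168]), array([0.4377, 0.4144, 0.0244]))
spice s (array([0.4431, 0.2852]), array([0.4449, 0.2834, 0.0203]))
garlic,lemon,blue,dropper,apple [[ 0.575  0.002]
 [ 0.553  0.119]
 [ 0.687  0.476]
 [ 0.652  0.356]
 [ 0.495 -0.234]]
```

```bash
cat >> h.py <<'E'
from scipy.spatial.transform import Rotation as Ro
def plan(wps,n,start=None):
    """n rows, evenly along the polyline of (x,y,z,yaw) waypoints, in tool axes (mm, rad)"""
    o=env.get_obs(); p=np.r_[o["tool_pos"],o["tool_rot"][2]] if start is None else np.array(start,float)
    W=np.vstack([p,wps]); d=np.linalg.norm(np.diff(W*[1,1,1,.005],axis=0),axis=1); s=np.r_[0,np.cumsum(d)]; s/=s[-1]
    for k in range(1,n+1):
        q=np.array([np.interp(k/n,s,W[:,i]) for i in range(4)])
        R=Ro.from_euler("xyz",[180,0,p[3]],degrees=True)
        dp=np.round(R.inv().apply(q[:3]-p[:3])*1000,0); dz=round(-np.radians(q[3]-p[3]),2)
        print(dp.astype(int).tolist(),dz)
        p=np.r_[p[:3]+R.apply(dp)/1000,p[3]-np.degrees(dz)]
        if k%5==0: print("   ->",p.round(3))
def st():
    o=env.get_obs(); print({k:np.round(o[k],3).tolist() for k in("time_s","qpos","tool_pos","tool_rot","force","grip_width","grasp_force")})
E
python3 -c "
from h import *
plan([(.36,-.40,.22,42),(.43,-.2,.22,65),(.47,0,.2,90),(.47,.2,.17,99),(.435,.411,.15,99)],25)"
```

```text
[35, -26, -4] -0.07
[36, -23, -4] -0.06
[38, -21, -4] -0.07
[39, -18, -3] -0.06
[40, -16, -4] -0.07
   -> [ 0.338 -0.433  0.216 38.552]
[41, -14, -4] -0.07
[36, -20, 0] -0.08
[38, -16, 0] -0.08
[40, -14, 0] -0.07
[40, -11, 0] -0.08
   -> [ 0.416 -0.239  0.22  60.325]
[41, -7, 0] -0.08
[39, -10, 4] -0.09
[39, -6, 4] -0.08
[40, -3, 4] -0.09
[41, 1, 4] -0.09
   -> [ 4.6100e-01 -4.2000e-02  2.0400e-01  8.4962e+01]
[40, 5, 4] -0.08
[45, 0, 7] -0.04
[45, 1, 6] -0.04
[46, 4, 7] -0.03
[45, 4, 7] -0.04
   -> [ 0.47   0.179  0.173 98.14 ]
[47, 3, 6] -0.02
[47, -1, 4] 0.0
[47, 0, 4] 0.0
[47, 0, 5] 0.0
[47, 0, 4] 0.0
   -> [ 0.435  0.411  0.15  99.286]
```

step_arm --moves '[{"dp":[35,-26,-4],"dr":[0,0,-0.07],"fingers":0},{"dp":[36,-23,-4],"dr":[0,0,-0.06],"fingers":0},{"dp":[38,-21,-4],"dr":[0,0,-0.07],"fingers":0},{"dp":[39,-18,-3],"dr":[0,0,-0.06],"fingers":0},{"dp":[40,-16,-4],"dr":[0,0,-0.07],"fingers":0}]' --squeeze 15

```text
time_s: 0.72
tool_pos: [0.3398, -0.431, 0.2172]
tool_rot: [-180.0, -0.0, 38.7]
force: [-0.1, -0.4, 0.6]
grip_width: 0.087
grasp_force: 0.0
```

step_arm --moves '[{"dp":[41,-14,-4],"dr":[0,0,-0.07],"fingers":0},{"dp":[36,-20,0],"dr":[0,0,-0.08],"fingers":0},{"dp":[38,-16,0],"dr":[0,0,-0.08],"fingers":0},{"dp":[40,-14,0],"dr":[0,0,-0.07],"fingers":0},{"dp":[40,-11,0],"dr":[0,0,-0.08],"fingers":0}]'

```text
time_s: 1.35
tool_pos: [0.417, -0.2368, 0.2213]
tool_rot: [180.0, 0.0, 60.6]
force: [1.3, -1.0, -0.1]
grip_width: 0.0874
grasp_force: 0.0
```

step_arm --moves '[{"dp":[41,-7,0],"dr":[0,0,-0.08],"fingers":0},{"dp":[39,-10,4],"dr":[0,0,-0.09],"fingers":0},{"dp":[39,-6,4],"dr":[0,0,-0.08],"fingers":0},{"dp":[40,-3,4],"dr":[0,0,-0.09],"fingers":0},{"dp":[41,1,4],"dr":[0,0,-0.09],"fingers":0}]'

```text
time_s: 1.98
tool_pos: [0.4615, -0.0402, 0.2051]
tool_rot: [180.0, 0.0, 85.2]
force: [1.2, -0.2, -0.0]
grip_width: 0.0871
grasp_force: 0.0
```

step_arm --moves '[{"dp":[40,5,4],"dr":[0,0,-0.08],"fingers":0},{"dp":[45,0,7],"dr":[0,0,-0.04],"fingers":0},{"dp":[45,1,6],"dr":[0,0,-0.04],"fingers":0},{"dp":[46,4,7],"dr":[0,0,-0.03],"fingers":0},{"dp":[45,4,7],"dr":[0,0,-0.04],"fingers":0}]'

```text
time_s: 2.6
tool_pos: [0.4694, 0.1805, 0.1742]
tool_rot: [180.0, 0.0, 98.3]
force: [0.4, 0.0, 0.9]
grip_width: 0.0867
grasp_force: 0.0
```

step_arm --moves '[{"dp":[47,3,6],"dr":[0,0,-0.02],"fingers":0},{"dp":[47,-1,4],"dr":[0,0,0],"fingers":0},{"dp":[47,0,4],"dr":[0,0,0],"fingers":0},{"dp":[47,0,5],"dr":[0,0,0],"fingers":0},{"dp":[47,0,4],"dr":[0,0,0],"fingers":0}]'

```text
time_s: 3.22
tool_pos: [0.434, 0.4125, 0.151]
tool_rot: [180.0, 0.0, 99.4]
force: [0.7, 0.6, 0.5]
grip_width: 0.0873
grasp_force: 0.0
```

```bash
python3 -c "
from h import *
st(); plan([(.435,.411,.041,99)],4)"
```

```text
{'time_s': 3.225, 'qpos': [-1.623, 22.383, -55.429, 92.9, 18.979, 74.794, -50.725], 'tool_pos': [0.434, 0.412, 0.151], 'tool_rot': [180.0, 0.023, 99.362], 'force': [0.659, 0.619, 0.543], 'grip_width': 0.087, 'grasp_force': 0.0}
[0, 0, 28] 0.0
[-1, 0, 27] 0.0
[0, 1, 28] 0.0
[-1, 0, 27] 0.01
```

step_arm --moves '[{"dp":[0,0,28],"dr":[0,0,0],"fingers":0},{"dp":[-1,0,27],"dr":[0,0,0],"fingers":0},{"dp":[0,1,28],"dr":[0,0,0],"fingers":0},{"dp":[0,0,27],"dr":[0,0,0],"fingers":0},{"dp":[0,0,0],"dr":[0,0,0],"fingers":0.15}]' --squeeze 20

```text
time_s: 3.85
tool_pos: [0.4342, 0.4088, 0.0393]
tool_rot: [-179.8, 0.1, 99.4]
force: [0.4, -0.2, -0.4]
grip_width: 0.0822
grasp_force: 0.0
```

step_arm --moves '[{"dp":[0,0,0],"dr":[0,0,0],"fingers":0.3},{"dp":[0,0,0],"dr":[0,0,0],"fingers":0.6},{"dp":[0,0,0],"dr":[0,0,0],"fingers":1},{"dp":[0,0,0],"dr":[0,0,0],"fingers":1},{"dp":[0,0,0],"dr":[0,0,0],"fingers":1}]'

```text
time_s: 4.47
tool_pos: [0.4371, 0.4103, 0.0422]
tool_rot: [179.9, -0.0, 99.3]
force: [0.8, -0.3, 5.2]
grip_width: 0.0539
grasp_force: 20.0
```

step_arm --moves '[{"dp":[0,0,-10],"dr":[0,0,0],"fingers":1},{"dp":[0,0,-30],"dr":[0,0,0],"fingers":1},{"dp":[0,0,-40],"dr":[0,0,0],"fingers":1},{"dp":[0,0,-40],"dr":[0,0,0],"fingers":1},{"dp":[0,0,0],"dr":[0,0,0],"fingers":1}]'

```text
time_s: 5.1
tool_pos: [0.4369, 0.4114, 0.1642]
tool_rot: [179.8, -0.1, 99.3]
force: [0.6, -0.2, -3.6]
grip_width: 0.0541
grasp_force: 20.0
```

```bash
python3 - <<'E'
from h import *
st()
t=env.read_camera("top");s=env.read_camera("scene")
u=proj("scene",[env.get_obs()["tool_pos"]])[0].astype(int);v=proj("top",[env.get_obs()["tool_pos"]])[0].astype(int);print(u,v)
def crop(im,c):
    y,x=max(c[1]-50,0),max(c[0]-50,0);return cv2.resize(im[y:y+100,x:x+100],(400,400),interpolation=cv2.INTER_CUBIC)
cv2.imwrite("pics/g1.png",np.hstack([crop(s,u),crop(t,v)])[:,:,::-1])
E
```

```text
{'time_s': 5.1, 'qpos': [-1.034, 21.736, -55.776, 92.025, 18.476, 75.804, -50.119], 'tool_pos': [0.437, 0.411, 0.164], 'tool_rot': [179.776, -0.14, 99.302], 'force': [0.605, -0.176, -3.598], 'grip_width': 0.054, 'grasp_force': 20.003}
[211 219] [135 248]
```

View pics/g1.png

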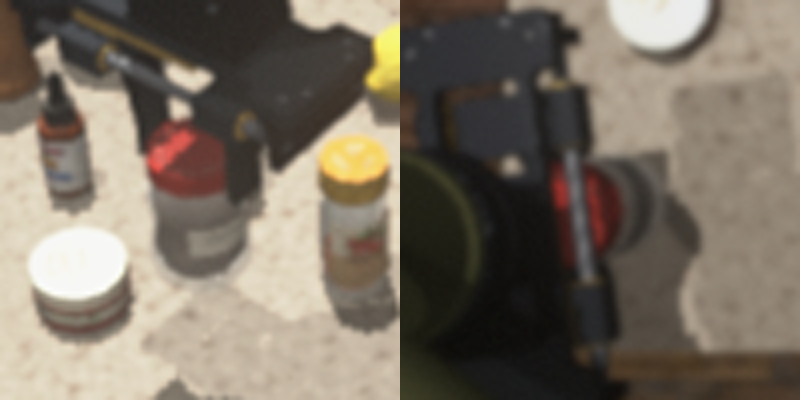

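The jar is held by its lid and hangs upright, so on to the board.

```bash
python3 -c "
from h import *
plan([(.437,.36,.20,99.3),(.440,.12,.19,99.3),(.440,.039,.14,99.3)],10)"
```

```text
[-31, -4, -25] -0.0
[-34, -5, -14] -0.0
[-39, -6, 2] -0.0
[-40, -6, 1] -0.0
[-39, -6, 2] -0.0
   -> [ 0.439  0.224  0.194 99.292]
[-40, -6, 2] -0.0
[-39, -6, 1] -0.0
[-37, -6, 10] -0.0
[-33, -5, 20] -0.0
[-34, -5, 21] -0.0
   -> [4.4000e-01 3.9000e-02 1.4000e-01 9.9292e+01]
```

step_arm --moves '[{"dp":[-31,-4,-25],"dr":[0,0,0],"fingers":1},{"dp":[-34,-5,-14],"dr":[0,0,0],"fingers":1},{"dp":[-39,-6,2],"dr":[0,0,0],"fingers":1},{"dp":[-40,-6,1],"dr":[0,0,0],"fingers":1},{"dp":[-39,-6,2],"dr":[0,0,0],"fingers":1}]'

```text
time_s: 5.82
tool_pos: [0.4378, 0.2225, 0.1931]
tool_rot: [-179.8, 0.0, 99.3]
force: [0.3, -1.0, -2.5]
grip_width: 0.0536
grasp_force: 20.0
```

step_arm --moves '[{"dp":[-40,-6,2],"dr":[0,0,0],"fingers":1},{"dp":[-39,-6,1],"dr":[0,0,0],"fingers":1},{"dp":[-37,-6,10],"dr":[0,0,0],"fingers":1},{"dp":[-33,-5,20],"dr":[0,0,0],"fingers":1},{"dp":[-34,-5,21],"dr":[0,0,0],"fingers":1}]'

```text
time_s: 6.45
tool_pos: [0.4394, 0.0382, 0.139]
tool_rot: [-179.8, -0.0, 99.3]
force: [0.8, -0.6, -2.5]
grip_width: 0.0536
grasp_force: 20.0
```

```bash
python3 -c "
from h import *
st(); plan([(.440,.039,.066,99.2)],4)"
```

```text
{'time_s': 6.45, 'qpos': [36.541, -4.325, -42.629, 114.293, -3.144, 69.092, 4.384], 'tool_pos': [0.439, 0.038, 0.139], 'tool_rot': [-179.829, -0.019, 99.259], 'force': [0.774, -0.584, -2.534], 'grip_width': 0.054, 'grasp_force': 20.002}
[0, 0, 18] 0.0
[0, 0, 18] 0.0
[0, 1, 19] 0.0
[1, 0, 18] 0.0
```

step_arm --moves '[{"dp":[0,0,18],"dr":[0,0,0],"fingers":1},{"dp":[0,1,20],"dr":[0,0,0],"fingers":1},{"dp":[0,0,20],"dr":[0,0,0],"fingers":1},{"dp":[0,0,15],"dr":[0,0,0],"fingers":1},{"dp":[0,0,0],"dr":[0,0,0],"fingers":1}]'

```text
time_s: 7.08
tool_pos: [0.44, 0.0398, 0.0664]
tool_rot: [-179.8, -0.1, 99.3]
force: [-1.0, 0.3, -1.5]
grip_width: 0.054
grasp_force: 20.0
```

step_arm --moves '[{"dp":[0,0,2],"dr":[0,0,0],"fingers":1},{"dp":[0,0,0],"dr":[0,0,0],"fingers":1},{"dp":[0,0,0],"dr":[0,0,0],"fingers":1},{"dp":[0,0,0],"dr":[0,0,0],"fingers":1},{"dp":[0,0,0],"dr":[0,0,0],"fingers":1}]'

```text
time_s: 7.7
tool_pos: [0.4421, 0.0398, 0.0664]
tool_rot: [180.0, 0.0, 99.3]
force: [0.5, 0.1, -2.9]
grip_width: 0.054
grasp_force: 20.0
```

step_arm --moves '[{"dp":[0,0,1],"dr":[0,0,0],"fingers":1},{"dp":[0,0,0],"dr":[0,0,0],"fingers":1},{"dp":[0,0,0],"dr":[0,0,0],"fingers":1},{"dp":[0,0,0],"dr":[0,0,0],"fingers":1},{"dp":[0,0,0],"dr":[0,0,0],"fingers":1}]'

```text
time_s: 8.32
tool_pos: [0.442, 0.0398, 0.0652]
tool_rot: [-180.0, 0.0, 99.3]
force: [-0.1, 0.1, -3.3]
grip_width: 0.0536
grasp_force: 20.0
```

step_arm --moves '[{"dp":[0,0,1],"dr":[0,0,0],"fingers":1},{"dp":[0,0,0],"dr":[0,0,0],"fingers":1},{"dp":[0,0,0],"dr":[0,0,0],"fingers":1},{"dp":[0,0,0],"dr":[0,0,0],"fingers":1},{"dp":[0,0,0],"dr":[0,0,0],"fingers":1}]'

```text
time_s: 8.95
tool_pos: [0.442, 0.0398, 0.0642]
tool_rot: [180.0, 0.0, 99.3]
force: [0.2, 0.2, -2.9]
grip_width: 0.0541
grasp_force: 20.0
```

step_arm --moves '[{"dp":[0,-1,1],"dr":[0,0,0],"fingers":1},{"dp":[0,0,0],"dr":[0,0,0],"fingers":1},{"dp":[0,0,0],"dr":[0,0,0],"fingers":1},{"dp":[0,0,1],"dr":[0,0,0],"fingers":1},{"dp":[0,0,0],"dr":[0,0,0],"fingers":1}]'

```text
time_s: 9.57
tool_pos: [0.4418, 0.0399, 0.0635]
tool_rot: [179.9, 0.0, 99.3]
force: [-1.2, 0.2, 9.0]
grip_width: 0.0536
grasp_force: 20.0
```

```bash
python3 - <<'E'
from h import *
st()
s=env.read_camera("scene");t=env.read_camera("top")
def crop(im,c):
    y,x=max(c[1]-50,0),max(c[0]-50,0);return cv2.resize(im[y:y+100,x:x+100],(400,400),interpolation=cv2.INTER_CUBIC)
p=[[.44,.039,.05]]
cv2.imwrite("pics/g2.png",np.hstack([crop(s,proj("scene",p)[0].astype(int)),crop(t,proj("top",p)[0].astype(int))])[:,:,::-1])
E
```

```text
{'time_s': 9.575, 'qpos': [35.471, 1.91, -44.153, 119.13, 1.573, 59.457, -0.179], 'tool_pos': [0.442, 0.04, 0.063], 'tool_rot': [179.949, 0.025, 99.286], 'force': [-1.185, 0.234, 9.027], 'grip_width': 0.054, 'grasp_force': 20.002}
```

View pics/g2.png

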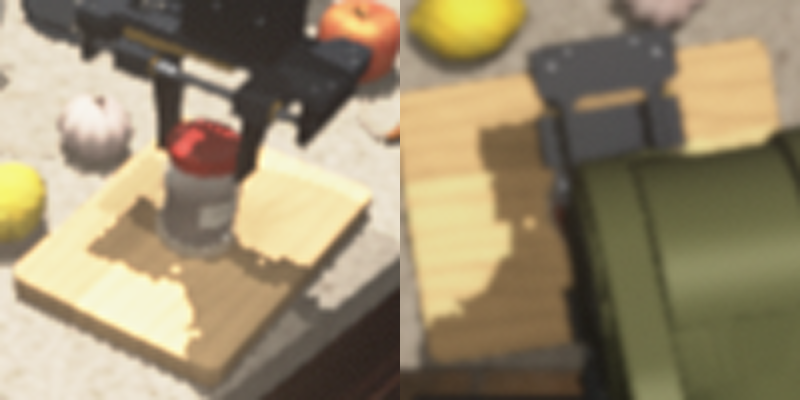

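The jar is on the board: the contact force is 9 N. Releasing it and rising.

step_arm --moves '[{"dp":[0,0,-1],"dr":[0,0,0],"fingers":0.3},{"dp":[0,0,0],"dr":[0,0,0],"fingers":0},{"dp":[0,0,0],"dr":[0,0,0],"fingers":0},{"dp":[0,0,0],"dr":[0,0,0],"fingers":0},{"dp":[0,0,-30],"dr":[0,0,0],"fingers":0}]'

```text
time_s: 10.3
tool_pos: [0.4389, 0.0396, 0.0917]
tool_rot: [-179.7, -0.1, 99.3]
force: [-0.1, -0.4, 1.0]
grip_width: 0.0857
grasp_force: 0.0
```

```bash
python3 -c "
from h import *
st(); plan([(.442,.04,.19,99.3),(.45,.15,.20,110),(.53,.34,.18,165),(.555,.4208,.14,180)],15)"
```

```text
{'time_s': 10.3, 'qpos': [36.164, -0.739, -43.859, 117.502, -0.675, 63.314, 1.908], 'tool_pos': [0.439, 0.04, 0.092], 'tool_rot': [-179.721, -0.099, 99.295], 'force': [-0.099, -0.385, 0.98], 'grip_width': 0.086, 'grasp_force': 0.0}
[0, 1, -46] -0.0
[0, 2, -45] -0.0
[34, 8, -10] -0.06
[39, 12, -4] -0.07
[35, 15, -3] -0.08
   -> [  0.452   0.153   0.2   111.327]
[20, 19, 3] -0.12
[17, 22, 2] -0.13
[15, 23, 3] -0.13
[11, 25, 3] -0.13
[8, 26, 2] -0.12
   -> [  0.504   0.28    0.187 147.423]
[4, 27, 3] -0.13
[1, 27, 3] -0.13
[0, 31, 10] -0.11
[-4, 32, 15] -0.1
[-6, 31, 16] -0.1
   -> [5.55000e-01 4.20000e-01 1.40000e-01 1.80082e+02]
```

step_arm --moves '[{"dp":[0,1,-46],"dr":[0,0,0],"fingers":0},{"dp":[0,2,-45],"dr":[0,0,0],"fingers":0},{"dp":[34,8,-10],"dr":[0,0,-0.06],"fingers":0},{"dp":[39,12,-4],"dr":[0,0,-0.07],"fingers":0},{"dp":[35,15,-3],"dr":[0,0,-0.08],"fingers":0}]'

```text
time_s: 10.92
tool_pos: [0.4539, 0.1547, 0.2016]
tool_rot: [180.0, 0.0, 111.4]
force: [-0.8, 0.3, -0.4]
grip_width: 0.0871
grasp_force: 0.0
```

step_arm --moves '[{"dp":[20,19,3],"dr":[0,0,-0.12],"fingers":0},{"dp":[17,22,2],"dr":[0,0,-0.13],"fingers":0},{"dp":[15,23,3],"dr":[0,0,-0.13],"fingers":0},{"dp":[11,25,3],"dr":[0,0,-0.13],"fingers":0},{"dp":[8,26,2],"dr":[0,0,-0.12],"fingers":0}]'

```text
time_s: 11.55
tool_pos: [0.507, 0.2808, 0.1877]
tool_rot: [-180.0, -0.0, 147.6]
force: [-0.2, 0.2, 0.4]
grip_width: 0.0873
grasp_force: 0.0
```

step_arm --moves '[{"dp":[4,27,3],"dr":[0,0,-0.13],"fingers":0},{"dp":[1,27,3],"dr":[0,0,-0.13],"fingers":0},{"dp":[0,31,10],"dr":[0,0,-0.11],"fingers":0},{"dp":[-4,32,15],"dr":[0,0,-0.1],"fingers":0},{"dp":[-6,31,16],"dr":[0,0,-0.1],"fingers":0}]'

```text
time_s: 12.18
tool_pos: [0.5578, 0.4211, 0.1402]
tool_rot: [-180.0, -0.0, -179.8]
force: [-0.4, -0.6, 1.6]
grip_width: 0.0872
grasp_force: 0.0
```

```bash
python3 - <<'E'
from h import *
t=env.read_camera("top"); st(); cv2.imwrite("pics/t2.png",t[:,:,::-1])
try: print("jar on board",far_center("top",blob("top",t,(172,120,60),(8,255,255),(280,205,330,275)),.106,.0275))
except Exception as e: print(e)
s=env.read_camera("scene"); cv2.imwrite("pics/s2.png",s[:,:,::-1])
print("scene",far_center("scene",blob("scene",s,(170,120,60),(8,255,255),(280,150,340,210)),.106,.0275))
plan([(.555,.4208,.006,180)],5)
E
```

```text
{'time_s': 12.225, 'qpos': [-2.113, 38.161, -57.746, 78.022, 31.711, 80.849, 31.588], 'tool_pos': [0.556, 0.425, 0.137], 'tool_rot': [179.89, -0.219, -179.409], 'force': [-1.306, 0.416, -1.067], 'grip_width': 0.087, 'grasp_force': 0.0}
jar on board (array([0.4403, 0.0466]), array([0.4396, 0.0454, 0.0264]))
scene (array([0.4399, 0.0483]), array([0.4422, 0.0444, 0.0238]))
[0, 0, 26] -1.26
[1, 0, 27] -1.25
[0, 0, 26] -1.26
[0, 1, 26] -1.25
[0, -1, 27] -1.26
   -> [5.55000e-01 4.21000e-01 6.00000e-03 1.80142e+02]
```

View pics/t2.png

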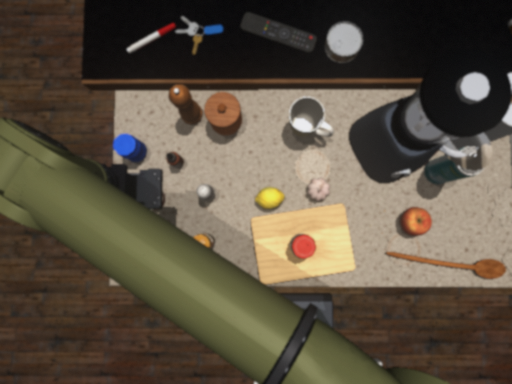

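step_arm --moves '[{"dp":[0,-3,26],"dr":[0,0,0],"fingers":0},{"dp":[0,0,27],"dr":[0,0,0],"fingers":0},{"dp":[0,0,26],"dr":[0,0,0],"fingers":0},{"dp":[0,0,26],"dr":[0,0,0],"fingers":0},{"dp":[0,0,20],"dr":[0,0,0],"fingers":0}]'

```text
time_s: 12.9
tool_pos: [0.5573, 0.4161, 0.0152]
tool_rot: [-179.9, -0.0, 180.0]
force: [1.1, -0.7, -0.3]
grip_width: 0.087
grasp_force: 0.0
```

step_arm --moves '[{"dp":[0,0,2],"dr":[0,0,0],"fingers":0},{"dp":[0,0,0],"dr":[0,0,0],"fingers":0},{"dp":[0,0,0],"dr":[0,0,0],"fingers":0},{"dp":[0,0,0],"dr":[0,0,0],"fingers":0},{"dp":[0,0,0],"dr":[0,0,0],"fingers":0}]'

```text
time_s: 13.52
tool_pos: [0.5573, 0.4176, 0.0147]
tool_rot: [180.0, 0.0, -179.9]
force: [-1.2, -0.5, 0.8]
grip_width: 0.0869
grasp_force: 0.0
```

```bash
python3 - <<'E'
from h import *
st()
t=cv2.imread("pics/t2.png")[:,:,::-1].copy()
H=cv2.cvtColor(t,cv2.COLOR_RGB2HSV)
x0,y0=235,200
S=cv2.GaussianBlur(H[y0:290,x0:372,1],(3,3),0)
th,m=cv2.threshold(S,0,255,cv2.THRESH_OTSU)
for T in(th,75,80):
    m=cv2.morphologyEx((S>T).astype(np.uint8)*255,cv2.MORPH_OPEN,np.ones((9,9)))
    c=max(cv2.findContours(m,0,1)[0],key=cv2.contourArea)+[x0,y0]
    W=ray("top",c[:,0,:],.021)[:,:2].astype(np.float32); print(T,cv2.minAreaRect(W))
    q=cv2.approxPolyDP(cv2.convexHull(c),6,True)[:,0]; print(q.tolist(),ray("top",q,.021)[:,:2].mean(0))
b=blob("top",t,(172,100,60),(8,255,255),(280,205,330,275)); (u,v),r=cv2.minEnclosingCircle(b); print(u,v,r,ray("top",[[u,v]],.106),ray("top",[[u,v]],.10))
E
```

```text
{'time_s': 13.525, 'qpos': [-2.618, 43.414, -53.987, 85.255, 36.307, 69.938, 28.34], 'tool_pos': [0.557, 0.418, 0.015], 'tool_rot': [179.989, 0.035, -179.935], 'force': [-1.23, -0.548, 0.78], 'grip_width': 0.087, 'grasp_force': 0.0}
79.0 ((0.4306170344352722, 0.06864674389362335), (0.18230652809143066, 0.30342674255371094), 9.23150634765625)
[[343, 204], [352, 270], [235, 289], [253, 217]] [0.43764838 0.05452574]
75 ((0.43071457743644714, 0.06825055927038193), (0.1833334118127823, 0.30404067039489746), 9.159379959106445)
[[344, 205], [352, 270], [235, 289], [251, 218]] [0.43639102 0.05516366]
80 ((0.43036752939224243, 0.06859713792800903), (0.18229788541793823, 0.302921324968338), 9.041972160339355)
[[343, 204], [352, 270], [235, 289], [253, 217]] [0.43764838 0.05452574]
303.0 246.0 12.206655502319336 [[0.43968446 0.04486662 0.106     ]] [[0.43933212 0.0442722  0.1       ]]
```

The lid circle at top (303,246) puts the jar about 6 mm too far along +y. I'll re-centre it with the fingers closing along the board's length before bringing the tub.

```bash
python3 -c "
from h import *
plan([(.557,.418,.14,180),(.52,.3,.19,182),(.45,.10,.20,187),(.440,.039,.185,189)],13,(.5573,.4176,.0147,180))"
```

```text
[0, 0, -41] -0.0
[0, 0, -42] -0.0
[0, 0, -41] -0.0
[11, -35, -16] -0.01
[12, -36, -16] -0.01
   -> [5.35000e-01 3.46000e-01 1.71000e-01 1.81146e+02]
[12, -36, -15] -0.01
[14, -38, -6] -0.02
[16, -38, -2] -0.01
[16, -38, -2] -0.02
[16, -37, -2] -0.02
   -> [4.7000e-01 1.5600e-01 1.9800e-01 1.8573e+02]
[18, -37, -1] -0.01
[13, -38, 4] -0.02
[12, -38, 10] -0.03
```

step_arm --moves '[{"dp":[0,0,-41],"dr":[0,0,0],"fingers":0},{"dp":[0,0,-42],"dr":[0,0,0],"fingers":0},{"dp":[0,0,-41],"dr":[0,0,0],"fingers":0},{"dp":[11,-35,-16],"dr":[0,0,-0.01],"fingers":0},{"dp":[12,-36,-16],"dr":[0,0,-0.01],"fingers":0}]'

```text
time_s: 14.15
tool_pos: [0.5341, 0.3462, 0.1712]
tool_rot: [180.0, 0.0, -178.7]
force: [0.1, -0.8, 0.7]
grip_width: 0.0869
grasp_force: 0.0
```

step_arm --moves '[{"dp":[12,-36,-15],"dr":[0,0,-0.01],"fingers":0},{"dp":[14,-38,-6],"dr":[0,0,-0.02],"fingers":0},{"dp":[16,-38,-2],"dr":[0,0,-0.01],"fingers":0},{"dp":[16,-38,-2],"dr":[0,0,-0.02],"fingers":0},{"dp":[16,-37,-2],"dr":[0,0,-0.02],"fingers":0}]'

```text
time_s: 14.78
tool_pos: [0.4693, 0.1549, 0.197]
tool_rot: [180.0, -0.0, -174.1]
force: [0.4, -1.6, 0.9]
grip_width: 0.0869
grasp_force: 0.0
```

step_arm --moves '[{"dp":[18,-37,-1],"dr":[0,0,-0.01],"fingers":0},{"dp":[13,-38,4],"dr":[0,0,-0.02],"fingers":0},{"dp":[12,-38,10],"dr":[0,0,-0.03],"fingers":0},{"dp":[0,0,0],"dr":[0,0,0],"fingers":0},{"dp":[0,0,0],"dr":[0,0,0],"fingers":0}]'

```text
time_s: 15.4
tool_pos: [0.4402, 0.0397, 0.1844]
tool_rot: [-180.0, 0.0, -170.7]
force: [1.0, 1.0, 0.9]
grip_width: 0.087
grasp_force: 0.0
```

```bash
python3 -c "
from h import *
st(); plan([(.440,.0386,.065,189)],5)"
```

```text
{'time_s': 15.4, 'qpos': [61.764, -10.768, -62.576, 110.295, -9.881, 74.904, 101.485], 'tool_pos': [0.44, 0.04, 0.184], 'tool_rot': [-179.988, 0.022, -170.714], 'force': [0.979, 1.046, 0.873], 'grip_width': 0.087, 'grasp_force': 0.0}
[0, 0, 24] -1.26
[0, 0, 24] -1.25
[0, 1, 24] -1.26
[0, 0, 24] -1.25
[0, 0, 23] -1.26
   -> [4.40000e-01 3.90000e-02 6.50000e-02 1.89103e+02]
```

step_arm --moves '[{"dp":[0,-1,24],"dr":[0,0,0],"fingers":0},{"dp":[0,0,24],"dr":[0,0,0],"fingers":0},{"dp":[0,0,24],"dr":[0,0,0],"fingers":0},{"dp":[0,0,24],"dr":[0,0,0],"fingers":0},{"dp":[0,0,22],"dr":[0,0,0],"fingers":0}]'

```text
time_s: 16.02
tool_pos: [0.4408, 0.0396, 0.066]
tool_rot: [180.0, 0.1, -170.6]
force: [-0.5, 0.0, 0.6]
grip_width: 0.0873
grasp_force: 0.0
```

step_arm --moves '[{"dp":[0,0,0],"dr":[0,0,0],"fingers":0.2},{"dp":[0,0,0],"dr":[0,0,0],"fingers":0.3},{"dp":[0,0,0],"dr":[0,0,0],"fingers":0.4},{"dp":[0,0,0],"dr":[0,0,0],"fingers":0.6},{"dp":[0,0,0],"dr":[0,0,0],"fingers":0.6}]' --squeeze 10

```text
time_s: 16.65
tool_pos: [0.441, 0.0384, 0.067]
tool_rot: [180.0, 0.1, -170.8]
force: [-0.6, 2.4, 4.6]
grip_width: 0.0541
grasp_force: 10.0
```

step_arm --moves '[{"dp":[0,0,0],"dr":[0,0,0],"fingers":0},{"dp":[0,0,0],"dr":[0,0,0],"fingers":0},{"dp":[0,0,0],"dr":[0,0,0],"fingers":0},{"dp":[0,0,-50],"dr":[0,0,0],"fingers":0},{"dp":[0,0,-50],"dr":[0,0,0],"fingers":0}]'

```text
time_s: 17.27
tool_pos: [0.4395, 0.0377, 0.1668]
tool_rot: [179.9, -0.1, -170.8]
force: [0.3, -1.0, 0.8]
grip_width: 0.0859
grasp_force: 0.0
```

```bash
python3 -c "
from h import *
plan([(.441,.038,.175,189.2),(.45,.10,.20,187),(.52,.3,.18,182),(.555,.4208,.13,180)],10,(.441,.038,.167,189.2))"
```

```text
[-10, 30, -21] 0.02
[-12, 38, -11] 0.02
[-19, 38, 4] 0.02
[-18, 38, 4] 0.02
[-17, 38, 4] 0.01
   -> [  0.495   0.227   0.187 184.043]
[-17, 39, 4] 0.02
[-15, 39, 6] 0.02
[-12, 37, 16] 0.01
[-12, 38, 15] 0.01
[-11, 38, 16] 0.01
   -> [5.55000e-01 4.21000e-01 1.30000e-01 1.80033e+02]
```

step_arm --moves '[{"dp":[-10,30,-21],"dr":[0,0,0.02],"fingers":0},{"dp":[-12,38,-11],"dr":[0,0,0.02],"fingers":0},{"dp":[-19,38,4],"dr":[0,0,0.02],"fingers":0},{"dp":[-18,38,4],"dr":[0,0,0.02],"fingers":0},{"dp":[-17,38,4],"dr":[0,0,0.01],"fingers":0}]'

```text
time_s: 17.9
tool_pos: [0.4918, 0.2207, 0.1857]
tool_rot: [-180.0, -0.3, -175.9]
force: [0.9, 0.1, 0.9]
grip_width: 0.0871
grasp_force: 0.0
```

step_arm --moves '[{"dp":[-17,39,4],"dr":[0,0,0.02],"fingers":0},{"dp":[-15,39,6],"dr":[0,0,0.02],"fingers":0},{"dp":[-12,37,16],"dr":[0,0,0.01],"fingers":0},{"dp":[-12,38,15],"dr":[0,0,0.01],"fingers":0},{"dp":[-11,38,16],"dr":[0,0,0.01],"fingers":0}]'

```text
time_s: 18.52
tool_pos: [0.5506, 0.4147, 0.128]
tool_rot: [-179.8, -0.2, -179.8]
force: [1.3, -0.1, 0.2]
grip_width: 0.0868
grasp_force: 0.0
```

```bash
cat >> h.py <<'E'
def jar_on_board(t=None):
    t=env.read_camera("top") if t is None else t
    b=blob("top",t,(172,100,60),(8,255,255),(280,205,330,275)); (u,v),r=cv2.minEnclosingCircle(b)
    print("jar",u,v,r,ray("top",[[u,v]],.106).round(4),far_center("top",b,.106,.0275))
E
python3 - <<'E'
from h import *
t=env.read_camera("top"); cv2.imwrite("pics/t3.png",t[:,:,::-1]); jar_on_board(t)
s=env.read_camera("scene"); cv2.imwrite("pics/s3.png",s[:,:,::-1])
print("scene",far_center("scene",blob("scene",s,(170,120,60),(8,255,255),(280,150,340,210)),.106,.0275))
st()
E
```

```text
jar 302.8939514160156 246.00137329101562 12.14726734161377 [[0.4397 0.0451 0.106 ]] (array([0.4403, 0.0467]), array([0.4394, 0.0453, 0.0262]))
scene (array([0.4396, 0.0483]), array([0.4421, 0.0444, 0.0238]))
{'time_s': 18.625, 'qpos': [-0.212, 38.531, -59.824, 80.274, 32.838, 80.086, 30.421], 'tool_pos': [0.547, 0.418, 0.126], 'tool_rot': [-179.948, -0.408, -179.468], 'force': [-0.074, -0.423, 0.499], 'grip_width': 0.087, 'grasp_force': 0.0}
```

Gripping left the jar where it was, so the robot and camera frames differ by about 6 mm in y. I'll check the jar against the board directly in both views.

```bash
python3 - <<'E'
from h import *
t=cv2.imread("pics/t3.png");s=cv2.imread("pics/s3.png")
a=np.radians(9.1);R=np.array([[np.cos(a),-np.sin(a)],[np.sin(a),np.cos(a)]])
B=np.array([[.085,.12],[.085,-.12],[-.085,-.12],[-.085,.12]])@R.T+[.4404,.0386]
th=np.linspace(0,2*np.pi,60);out=[]
for n,im,x0,y0,w,h,k in(("top",t,245,195,115,95,4),("scene",s,262,150,95,85,4)):
    c=cv2.resize(im[y0:y0+h,x0:x0+w],None,fx=k,fy=k,interpolation=cv2.INTER_CUBIC)
    f=lambda P:((proj(n,P)-[x0,y0]+.5)*k).astype(np.int32)
    cv2.polylines(c,[f(np.c_[B,np.full(4,.021)])],True,(255,0,0),1)
    cv2.polylines(c,[f(np.c_[.4404+.0275*np.cos(th),.0386+.0275*np.sin(th),np.full(60,.106)])],True,(255,255,0),1)
    cv2.polylines(c,[f(np.c_[.4404+.03*np.cos(th),.0386+.03*np.sin(th),np.full(60,.021)])],True,(0,255,0),1)
    out.append(c)
H=max(o.shape[0] for o in out)
im=np.hstack([cv2.copyMakeBorder(o,0,H-o.shape[0],0,4,0) for o in out]);im=cv2.resize(im,(800,int(H*800/im.shape[1])));cv2.imwrite("pics/ov.png",im)
E
```

```text
(no output)
```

View pics/ov.png

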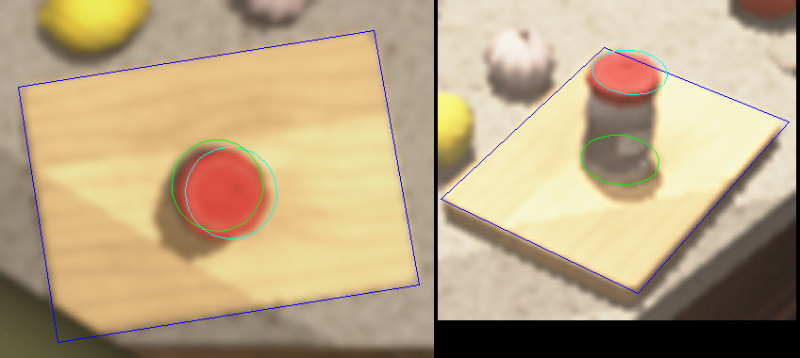

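The board outline fits. The brightly lit lid spans 186–268 in the crop, about 2 mm from the target, and the scene view agrees. My red mask had included shadow, so the jar is centred and I can go on to the tub.

step_arm --moves '[{"dp":[0,0,0],"dr":[0,0,0],"fingers":0},{"dp":[0,0,0],"dr":[0,0,0],"fingers":0},{"dp":[0,0,20],"dr":[0,0,0],"fingers":0},{"dp":[0,0,0],"dr":[0,0,0],"fingers":0},{"dp":[0,0,0],"dr":[0,0,0],"fingers":0}]'

```text
time_s: 19.25
tool_pos: [0.5498, 0.4136, 0.1093]
tool_rot: [-179.9, -0.2, -179.8]
force: [0.4, 1.1, 0.6]
grip_width: 0.0869
grasp_force: 0.0
```

```bash
python3 - <<'E'
from h import *
st(); plan([(.555,.4205,.006,180)],5)
t=cv2.imread("pics/t3.png")[:,:,::-1].copy()
for V in(130,160):
    b=blob("top",t,(172,120,V),(8,255,255),(280,205,330,275)); (u,v),r=cv2.minEnclosingCircle(b); print(u,v,r,ray("top",[[u,v]],.106))
t=cv2.imread("pics/top0.png")[:,:,::-1].copy()
for n,lo,hi,bx,z in(("spice",(8,120,170),(25,255,255),(185,230,220,260),.107),("tub",(0,0,195),(180,50,255),(130,180,170,217),.034),("salt",(0,0,110),(180,40,255),(192,180,218,206),.085)):
    b=blob("top",t,lo,hi,bx); (u,v),r=cv2.minEnclosingCircle(b); print(n,u,v,r,ray("top",[[u,v]],z).round(4))
E
```

```text
{'time_s': 19.25, 'qpos': [0.124, 39.025, -59.351, 81.631, 33.519, 78.373, 29.969], 'tool_pos': [0.55, 0.414, 0.109], 'tool_rot': [-179.889, -0.155, -179.769], 'force': [0.375, 1.071, 0.567], 'grip_width': 0.087, 'grasp_force': 0.0}
[-1, 1, 21] -1.26
[-2, 0, 20] -1.25
[0, -2, 21] -1.26
[2, 0, 21] -1.25
[1, 1, 20] -1.26
   -> [5.55000e-01 4.21000e-01 6.00000e-03 1.80049e+02]
302.8939514160156 246.00137329101562 12.14726734161377 [[0.43968076 0.04510745 0.106     ]]
303.5 246.4130401611328 11.68374252319336 [[0.43875412 0.04373713 0.106     ]]
spice 199.5 243.5 9.617792129516602 [[0.4448 0.2807 0.107 ]]
tub 148.6212158203125 197.3787841796875 12.192330360412598 [[0.5552 0.4221 0.034 ]]
salt 203.5454559326172 190.4545440673828 7.842555522918701 [[0.5682 0.2765 0.085 ]]
```

step_arm --moves '[{"dp":[-5,7,25],"dr":[0,0,0],"fingers":0},{"dp":[0,0,25],"dr":[0,0,0],"fingers":0},{"dp":[0,0,25],"dr":[0,0,0],"fingers":0},{"dp":[0,0,20],"dr":[0,0,0],"fingers":0},{"dp":[0,0,7],"dr":[0,0,0],"fingers":0}]'

```text
time_s: 19.88
tool_pos: [0.5536, 0.4202, 0.0052]
tool_rot: [-179.8, -0.3, -179.7]
force: [0.1, 0.6, 1.4]
grip_width: 0.0869
grasp_force: 0.0
```

step_arm --moves '[{"dp":[0,0,0],"dr":[0,0,0],"fingers":0},{"dp":[0,0,0],"dr":[0,0,0],"fingers":0.2},{"dp":[0,0,0],"dr":[0,0,0],"fingers":0.3},{"dp":[0,0,0],"dr":[0,0,0],"fingers":0.5},{"dp":[0,0,0],"dr":[0,0,0],"fingers":0.5}]' --squeeze 10

```text
time_s: 20.5
tool_pos: [0.5547, 0.4213, 0.008]
tool_rot: [-179.9, -0.1, -179.7]
force: [-0.8, 0.6, 1.8]
grip_width: 0.0617
grasp_force: 10.0
```

```bash
python3 -c "
from h import *
st()"
```

```text
{'time_s': 20.5, 'qpos': [-2.252, 44.813, -55.488, 85.272, 38.066, 70.256, 27.215], 'tool_pos': [0.555, 0.421, 0.008], 'tool_rot': [-179.936, -0.098, -179.74], 'force': [-0.788, 0.612, 1.802], 'grip_width': 0.062, 'grasp_force': 10.001}
```

```bash
python3 -c "
from h import *
plan([(.555,.421,.12,180.2),(.52,.3,.18,182),(.45,.10,.19,185),(.441,.0385,.145,186)],15,(.555,.421,.008,180.2))"
```

```text
[0, 0, -36] -0.0
[0, 0, -36] -0.0
[0, 0, -36] -0.0
[8, -28, -18] -0.01
[10, -31, -15] -0.01
   -> [5.38000e-01 3.62000e-01 1.49000e-01 1.81346e+02]
[9, -31, -16] -0.0
[10, -31, -15] -0.01
[13, -34, -2] -0.01
[14, -33, -1] -0.01
[13, -33, -2] -0.01
   -> [  0.484   0.198   0.185 183.638]
[14, -33, -2] -0.01
[15, -33, -2] -0.01
[13, -33, 2] -0.0
[7, -28, 21] -0.01
[7, -28, 21] -0.01
   -> [4.4100e-01 3.9000e-02 1.4500e-01 1.8593e+02]
```

step_arm --moves '[{"dp":[0,0,-36],"dr":[0,0,0],"fingers":0.5},{"dp":[0,0,-36],"dr":[0,0,0],"fingers":0.5},{"dp":[0,0,-36],"dr":[0,0,0],"fingers":0.5},{"dp":[8,-28,-18],"dr":[0,0,-0.01],"fingers":0.5},{"dp":[10,-31,-15],"dr":[0,0,-0.01],"fingers":0.5}]'

```text
time_s: 21.12
tool_pos: [0.537, 0.3621, 0.1495]
tool_rot: [-179.9, -0.1, -178.5]
force: [0.2, 0.8, 0.4]
grip_width: 0.062
grasp_force: 10.0
```

step_arm --moves '[{"dp":[9,-31,-16],"dr":[0,0,0],"fingers":0.5},{"dp":[10,-31,-15],"dr":[0,0,-0.01],"fingers":0.5},{"dp":[13,-34,-2],"dr":[0,0,-0.01],"fingers":0.5},{"dp":[14,-33,-1],"dr":[0,0,-0.01],"fingers":0.5},{"dp":[13,-33,-2],"dr":[0,0,-0.01],"fingers":0.5}]'

```text
time_s: 21.75
tool_pos: [0.4837, 0.197, 0.1847]
tool_rot: [-179.9, -0.2, -176.3]
force: [-0.3, -0.1, 1.0]
grip_width: 0.0616
grasp_force: 10.0
```

step_arm --moves '[{"dp":[14,-33,-2],"dr":[0,0,-0.01],"fingers":0.5},{"dp":[15,-33,-2],"dr":[0,0,-0.01],"fingers":0.5},{"dp":[13,-33,2],"dr":[0,0,0],"fingers":0.5},{"dp":[7,-28,21],"dr":[0,0,-0.01],"fingers":0.5},{"dp":[7,-28,21],"dr":[0,0,-0.01],"fingers":0.5}]'

```text
time_s: 22.38
tool_pos: [0.4407, 0.0375, 0.1451]
tool_rot: [-179.7, -0.1, -174.0]
force: [0.9, -0.9, -0.0]
grip_width: 0.0617
grasp_force: 10.0
```

step_arm --moves '[{"dp":[0,0,0],"dr":[0,0,0],"fingers":0.5},{"dp":[0,0,0],"dr":[0,0,0],"fingers":0.5},{"dp":[0,0,0],"dr":[0,0,0],"fingers":0.5},{"dp":[0,0,0],"dr":[0,0,0],"fingers":0.5},{"dp":[0,0,0],"dr":[0,0,0],"fingers":0.5}]'

```text
time_s: 23.0
tool_pos: [0.4411, 0.0395, 0.1455]
tool_rot: [-179.9, -0.1, -174.0]
force: [0.3, -0.0, 0.1]
grip_width: 0.0617
grasp_force: 10.0
```

```bash
python3 - <<'E'
from h import *
st(); plan([(.441,.0384,.118,186)],3)
s=env.read_camera("scene")
cv2.imwrite("pics/tb.png",cv2.resize(s[120:230,260:380],(600,550),interpolation=cv2.INTER_CUBIC)[:,:,::-1])
E
```

```text
{'time_s': 23.0, 'qpos': [65.015, -7.682, -67.911, 113.112, -7.489, 70.074, 95.906], 'tool_pos': [0.441, 0.04, 0.146], 'tool_rot': [-179.931, -0.128, -173.96], 'force': [0.295, -0.03, 0.079], 'grip_width': 0.062, 'grasp_force': 10.0}
[0, 0, 9] -2.09
[1, 1, 9] -2.1
[0, 0, 10] -2.09
```

View pics/tb.png

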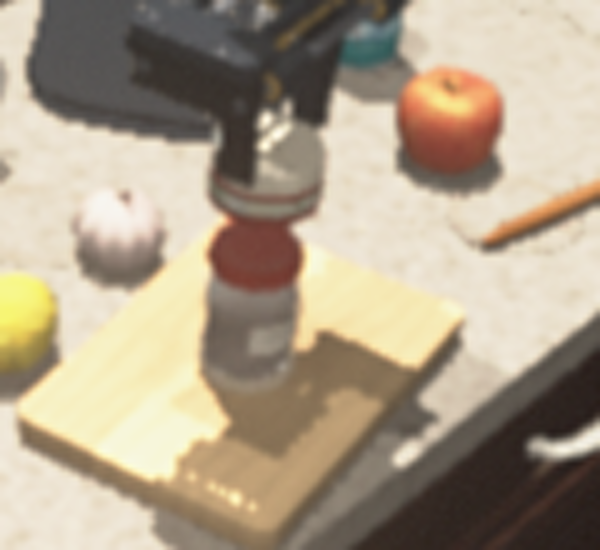

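Perspective accounts for the tub's 2–3 px shift relative to the lid. Lowering it.

step_arm --moves '[{"dp":[0,-1,10],"dr":[0,0,0],"fingers":0.5},{"dp":[0,0,10],"dr":[0,0,0],"fingers":0.5},{"dp":[0,0,7],"dr":[0,0,0],"fingers":0.5},{"dp":[0,0,2],"dr":[0,0,0],"fingers":0.5},{"dp":[0,0,0],"dr":[0,0,0],"fingers":0.5}]'

```text
time_s: 23.68
tool_pos: [0.4409, 0.0382, 0.1162]
tool_rot: [-180.0, -0.2, -174.0]
force: [0.1, 0.2, -1.0]
grip_width: 0.0616
grasp_force: 10.0
```

step_arm --moves '[{"dp":[0,0,1],"dr":[0,0,0],"fingers":0.5},{"dp":[0,0,0],"dr":[0,0,0],"fingers":0.5},{"dp":[0,0,0],"dr":[0,0,0],"fingers":0.5},{"dp":[0,0,0],"dr":[0,0,0],"fingers":0.5},{"dp":[0,0,0],"dr":[0,0,0],"fingers":0.5}]'

```text
time_s: 24.3
tool_pos: [0.441, 0.038, 0.1154]
tool_rot: [-179.9, -0.1, -174.0]
force: [0.2, 0.7, -1.1]
grip_width: 0.0616
grasp_force: 10.0
```

step_arm --moves '[{"dp":[0,0,1],"dr":[0,0,0],"fingers":0.5},{"dp":[0,0,0],"dr":[0,0,0],"fingers":0.5},{"dp":[0,0,0],"dr":[0,0,0],"fingers":0.5},{"dp":[0,0,0],"dr":[0,0,0],"fingers":0.5},{"dp":[0,0,0],"dr":[0,0,0],"fingers":0.5}]'

```text
time_s: 24.92
tool_pos: [0.4411, 0.038, 0.1145]
tool_rot: [-179.9, -0.1, -174.0]
force: [0.0, -0.8, 2.2]
grip_width: 0.0617
grasp_force: 10.0
```

step_arm --moves '[{"dp":[0,0,1],"dr":[0,0,0],"fingers":0.5},{"dp":[0,0,0],"dr":[0,0,0],"fingers":0.5},{"dp":[0,0,0],"dr":[0,0,0],"fingers":0.5},{"dp":[0,0,0],"dr":[0,0,0],"fingers":0.5},{"dp":[0,0,0],"dr":[0,0,0],"fingers":0.5}]'

```text
time_s: 25.55
tool_pos: [0.4417, 0.0381, 0.1144]
tool_rot: [-179.9, -0.1, -174.0]
force: [-1.8, 0.2, 9.4]
grip_width: 0.0617
grasp_force: 10.0
```

step_arm --moves '[{"dp":[0,0,-1],"dr":[0,0,0],"fingers":0.3},{"dp":[0,0,0],"dr":[0,0,0],"fingers":0},{"dp":[0,0,0],"dr":[0,0,0],"fingers":0},{"dp":[0,0,0],"dr":[0,0,0],"fingers":0},{"dp":[0,0,-40],"dr":[0,0,0],"fingers":0}]'

```text
time_s: 26.18
tool_pos: [0.4385, 0.0383, 0.1526]
tool_rot: [179.8, -0.5, -174.0]
force: [1.1, -1.2, 0.0]
grip_width: 0.0859
grasp_force: 0.0
```

```bash
python3 -c "
from h import *
st()
plan([(.441,.038,.20,186),(.445,.20,.20,130),(.4445,.280,.18,99)],10,(.441,.038,.155,186))"
```

```text
{'time_s': 26.175, 'qpos': [66.255, -8.863, -68.02, 112.62, -8.796, 71.401, 97.386], 'tool_pos': [0.439, 0.038, 0.153], 'tool_rot': [179.845, -0.458, -173.982], 'force': [1.06, -1.186, 0.048], 'grip_width': 0.086, 'grasp_force': 0.0}
[-1, 5, -45] 0.03
[-2, 27, 0] 0.16
[1, 27, 0] 0.17
[7, 27, 0] 0.16
[10, 25, 0] 0.17
   -> [  0.444   0.152   0.2   146.466]
[14, 23, 0] 0.16
[18, 20, 1] 0.17
[20, 15, 7] 0.16
[22, 11, 6] 0.17
[23, 8, 6] 0.17
   -> [ 0.444  0.28   0.18  98.91 ]
```

step_arm --moves '[{"dp":[-1,5,-45],"dr":[0,0,0.03],"fingers":0},{"dp":[-2,27,0],"dr":[0,0,0.16],"fingers":0},{"dp":[1,27,0],"dr":[0,0,0.17],"fingers":0},{"dp":[7,27,0],"dr":[0,0,0.16],"fingers":0},{"dp":[10,25,0],"dr":[0,0,0.17],"fingers":0}]'

```text
time_s: 26.8
tool_pos: [0.4437, 0.1475, 0.1994]
tool_rot: [-179.7, 0.1, 147.8]
force: [-1.5, -0.7, -0.1]
grip_width: 0.0866
grasp_force: 0.0
```

step_arm --moves '[{"dp":[14,23,0],"dr":[0,0,0.16],"fingers":0},{"dp":[18,20,1],"dr":[0,0,0.17],"fingers":0},{"dp":[20,15,7],"dr":[0,0,0.16],"fingers":0},{"dp":[22,11,6],"dr":[0,0,0.17],"fingers":0},{"dp":[23,8,6],"dr":[0,0,0.17],"fingers":0}]'

```text
time_s: 27.42
tool_pos: [0.4357, 0.2667, 0.1791]
tool_rot: [-179.7, 0.0, 103.2]
force: [-0.7, 0.3, 0.5]
grip_width: 0.0871
grasp_force: 0.0
```

step_arm --moves '[{"dp":[0,0,0],"dr":[0,0,0],"fingers":0},{"dp":[0,0,0],"dr":[0,0,0],"fingers":0},{"dp":[0,0,0],"dr":[0,0,0],"fingers":0},{"dp":[0,0,0],"dr":[0,0,0],"fingers":0},{"dp":[0,0,0],"dr":[0,0,0],"fingers":0}]'

```text
time_s: 28.05
tool_pos: [0.4363, 0.2652, 0.1799]
tool_rot: [-179.8, 0.1, 103.5]
force: [-0.2, 0.6, 0.5]
grip_width: 0.087
grasp_force: 0.0
```

```bash
python3 - <<'E'
from h import *
t=env.read_camera("top");s=env.read_camera("scene")
cv2.imwrite("pics/t4.png",t[:,:,::-1])
st(); plan([(.4445,.2800,.076,99)],5)
cv2.imwrite("pics/v4.png",np.hstack([cv2.resize(t[195:290,245:365],(480,380),interpolation=2),cv2.resize(s[130:225,265:345],(320,380),interpolation=2)])[:,:,::-1])
E
```

```text
{'time_s': 28.15, 'qpos': [33.249, 11.354, -73.647, 102.11, 11.244, 75.179, -29.522], 'tool_pos': [0.436, 0.266, 0.18], 'tool_rot': [-179.771, 0.088, 103.526], 'force': [0.641, -0.267, 1.226], 'grip_width': 0.087, 'grasp_force': 0.0}
[2, 2, 21] 0.02
[3, 3, 21] 0.01
[2, 2, 20] 0.02
[3, 2, 21] 0.01
[2, 2, 21] 0.02
   -> [4.4400e-01 2.8000e-01 7.6000e-02 9.8942e+01]
```

View pics/v4.png

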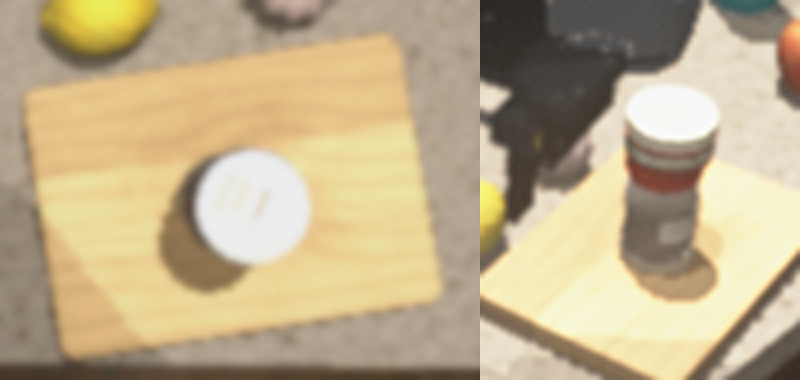

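The tub sits squarely on the jar. Moving over the spice jar.

step_arm --moves '[{"dp":[7,5,5],"dr":[0,0,0.04],"fingers":0},{"dp":[5,6,15],"dr":[0,0,0.04],"fingers":0},{"dp":[0,0,25],"dr":[0,0,0],"fingers":0},{"dp":[0,0,10],"dr":[0,0,0],"fingers":0},{"dp":[0,0,0],"dr":[0,0,0],"fingers":0}]'

```text
time_s: 28.78
tool_pos: [0.4434, 0.2796, 0.1244]
tool_rot: [-179.7, 0.1, 99.0]
force: [-0.0, 0.7, -0.3]
grip_width: 0.087
grasp_force: 0.0
```

```bash
python3 -c "
from h import *
st(); plan([(.4445,.2800,.076,99)],3)"
```

```text
{'time_s': 28.775, 'qpos': [25.424, 17.536, -69.046, 104.401, 17.297, 70.323, -39.784], 'tool_pos': [0.443, 0.28, 0.124], 'tool_rot': [-179.701, 0.098, 98.987], 'force': [-0.05, 0.708, -0.312], 'grip_width': 0.087, 'grasp_force': 0.0}
[0, 0, 16] -0.0
[0, 1, 16] -0.0
[0, 0, 16] -0.0
```

step_arm --moves '[{"dp":[0,1,16],"dr":[0,0,0],"fingers":0},{"dp":[0,0,16],"dr":[0,0,0],"fingers":0},{"dp":[0,0,16],"dr":[0,0,0],"fingers":0.2},{"dp":[0,0,0],"dr":[0,0,0],"fingers":0.35},{"dp":[0,0,0],"dr":[0,0,0],"fingers":0.45}]' --squeeze 12

```text
time_s: 29.4
tool_pos: [0.4446, 0.2802, 0.0768]
tool_rot: [-179.8, 0.1, 99.0]
force: [-0.4, 0.7, 0.8]
grip_width: 0.065
grasp_force: 0.0
```

step_arm --moves '[{"dp":[0,0,0],"dr":[0,0,0],"fingers":0.6},{"dp":[0,0,0],"dr":[0,0,0],"fingers":0.7},{"dp":[0,0,0],"dr":[0,0,0],"fingers":0.7},{"dp":[0,0,0],"dr":[0,0,0],"fingers":0.7},{"dp":[0,0,0],"dr":[0,0,0],"fingers":0.7}]'

```text
time_s: 30.02
tool_pos: [0.445, 0.2801, 0.0771]
tool_rot: [-179.8, 0.1, 99.0]
force: [0.7, 0.3, 2.5]
grip_width: 0.0436
grasp_force: 12.0
```

```bash
python3 -c "
from h import *
st(); plan([(.444,.28,.20,99),(.430,.1128,.205,99)],9)"
```

```text
{'time_s': 30.025, 'qpos': [22.253, 21.06, -66.323, 107.221, 21.13, 65.72, -42.71], 'tool_pos': [0.445, 0.28, 0.077], 'tool_rot': [-179.824, 0.081, 98.965], 'force': [0.676, 0.337, 2.47], 'grip_width': 0.044, 'grasp_force': 12.011}
[0, 0, -32] -0.0
[0, -1, -33] -0.0
[0, 0, -32] -0.0
[-6, -2, -26] -0.0
[-31, -7, -1] -0.0
   -> [ 0.441  0.242  0.201 98.965]
[-32, -8, -1] -0.0
[-31, -8, -1] -0.0
[-32, -7, -1] -0.0
[-31, -8, -1] -0.0
```

step_arm --moves '[{"dp":[0,0,-32],"dr":[0,0,0],"fingers":0.7},{"dp":[0,-1,-33],"dr":[0,0,0],"fingers":0.7},{"dp":[0,0,-32],"dr":[0,0,0],"fingers":0.7},{"dp":[-6,-2,-10],"dr":[0,0,0],"fingers":0.7},{"dp":[-31,-7,0],"dr":[0,0,0],"fingers":0.7}]'

```text
time_s: 30.65
tool_pos: [0.4401, 0.2434, 0.1838]
tool_rot: [-179.8, -0.0, 99.2]
force: [-0.6, -1.4, -0.7]
grip_width: 0.0439
grasp_force: 12.0
```

step_arm --moves '[{"dp":[-32,-8,0],"dr":[0,0,0],"fingers":0.7},{"dp":[-31,-8,0],"dr":[0,0,0],"fingers":0.7},{"dp":[-32,-7,10],"dr":[0,0,0],"fingers":0.7},{"dp":[-31,-8,10],"dr":[0,0,0],"fingers":0.7},{"dp":[0,0,0],"dr":[0,0,0],"fingers":0.7}]'

```text
time_s: 31.28
tool_pos: [0.4282, 0.1087, 0.1622]
tool_rot: [-179.6, 0.2, 98.6]
force: [-0.4, 0.8, -1.5]
grip_width: 0.044
grasp_force: 12.0
```

```bash
python3 -c "
from h import *
st(); plan([(.429,.1125,.102,99)],4)"
```

```text
{'time_s': 31.275, 'qpos': [53.043, -8.308, -64.757, 111.73, -7.697, 72.434, -0.471], 'tool_pos': [0.428, 0.109, 0.162], 'tool_rot': [-179.562, 0.196, 98.615], 'force': [-0.443, 0.814, -1.477], 'grip_width': 0.044, 'grasp_force': 11.994}
[1, 0, 15] -0.0
[1, 1, 15] -0.0
[1, 0, 15] -0.01
[1, 0, 15] 0.0
```

step_arm --moves '[{"dp":[1,0,15],"dr":[0,0,0],"fingers":0.7},{"dp":[1,0,15],"dr":[0,0,0],"fingers":0.7},{"dp":[1,0,15],"dr":[0,0,0],"fingers":0.7},{"dp":[0,0,12],"dr":[0,0,0],"fingers":0.7},{"dp":[0,0,3],"dr":[0,0,0],"fingers":0.7}]'

```text
time_s: 31.9
tool_pos: [0.4284, 0.1159, 0.1031]
tool_rot: [-179.7, 0.0, 99.0]
force: [-0.4, -0.0, -1.4]
grip_width: 0.0436
grasp_force: 12.0
```

step_arm --moves '[{"dp":[0,0,0],"dr":[0,0,0],"fingers":0.7},{"dp":[0,0,0],"dr":[0,0,0],"fingers":0.7},{"dp":[0,0,0],"dr":[0,0,0],"fingers":0.7},{"dp":[0,0,0],"dr":[0,0,0],"fingers":0.7},{"dp":[0,0,0],"dr":[0,0,0],"fingers":0.7}]'

```text
time_s: 32.52
tool_pos: [0.4292, 0.1154, 0.1042]
tool_rot: [-179.8, 0.1, 99.0]
force: [-0.3, 0.4, -1.4]
grip_width: 0.0437
grasp_force: 12.0
```

step_arm --moves '[{"dp":[-3,0,2],"dr":[0,0,0],"fingers":0.7},{"dp":[0,0,2],"dr":[0,0,0],"fingers":0.7},{"dp":[0,0,1],"dr":[0,0,0],"fingers":0.7},{"dp":[0,0,0],"dr":[0,0,0],"fingers":0.7},{"dp":[0,0,0],"dr":[0,0,0],"fingers":0.7}]'

```text
time_s: 33.15
tool_pos: [0.4296, 0.1126, 0.0991]
tool_rot: [-179.8, 0.1, 99.0]
force: [0.3, -0.9, -0.7]
grip_width: 0.044
grasp_force: 12.0
```

step_arm --moves '[{"dp":[0,0,1],"dr":[0,0,0],"fingers":0.7},{"dp":[0,0,0],"dr":[0,0,0],"fingers":0.7},{"dp":[0,0,0],"dr":[0,0,0],"fingers":0.7},{"dp":[0,0,0],"dr":[0,0,0],"fingers":0.7},{"dp":[0,0,0],"dr":[0,0,0],"fingers":0.7}]'

```text
time_s: 33.78
tool_pos: [0.43, 0.1126, 0.0984]
tool_rot: [-179.8, 0.1, 99.0]
force: [1.2, -0.1, 4.6]
grip_width: 0.0438
grasp_force: 12.0
```

step_arm --moves '[{"dp":[0,0,0],"dr":[0,0,0],"fingers":0.4},{"dp":[0,0,0],"dr":[0,0,0],"fingers":0.2},{"dp":[0,0,0],"dr":[0,0,0],"fingers":0},{"dp":[0,0,-15],"dr":[0,0,0],"fingers":0},{"dp":[0,0,-45],"dr":[0,0,0],"fingers":0}]'

```text
time_s: 34.4
tool_pos: [0.4277, 0.1123, 0.157]
tool_rot: [-179.5, -0.0, 99.0]
force: [1.0, -0.6, 1.0]
grip_width: 0.0827
grasp_force: 0.0
```

```bash
python3 -c "
from h import *
st(); plan([(.43,.13,.19,99),(.568,.277,.14,99)],8)"
```

```text
{'time_s': 34.4, 'qpos': [54.961, -8.167, -66.922, 112.021, -7.979, 71.876, -0.197], 'tool_pos': [0.428, 0.112, 0.157], 'tool_rot': [-179.49, -0.048, 98.989], 'force': [1.026, -0.636, 0.952], 'grip_width': 0.083, 'grasp_force': 0.0}
[14, 4, -27] -0.0
[17, 19, 0] -0.0
[19, 24, 7] -0.0
[18, 23, 8] -0.0
[18, 24, 7] -0.0
   -> [ 0.507  0.212  0.162 98.989]
[18, 23, 7] -0.0
[18, 24, 8] -0.0
[19, 23, 7] -0.0
```

step_arm --moves '[{"dp":[14,4,-35],"dr":[0,0,0],"fingers":0},{"dp":[17,19,0],"dr":[0,0,0],"fingers":0},{"dp":[19,24,7],"dr":[0,0,0],"fingers":0},{"dp":[18,23,8],"dr":[0,0,0],"fingers":0},{"dp":[18,24,7],"dr":[0,0,0],"fingers":0}]'

```text
time_s: 35.02
tool_pos: [0.5099, 0.2126, 0.1693]
tool_rot: [-179.6, 0.0, 98.9]
force: [0.1, -0.1, 0.2]
grip_width: 0.0869
grasp_force: 0.0
```

step_arm --moves '[{"dp":[18,23,7],"dr":[0,0,0],"fingers":0},{"dp":[18,24,8],"dr":[0,0,0],"fingers":0},{"dp":[19,23,7],"dr":[0,0,0],"fingers":0},{"dp":[0,0,0],"dr":[0,0,0],"fingers":0},{"dp":[0,0,0],"dr":[0,0,0],"fingers":0}]'

```text
time_s: 35.65
tool_pos: [0.5693, 0.2771, 0.1479]
tool_rot: [-179.7, 0.1, 99.0]
force: [-0.5, -0.8, 0.0]
grip_width: 0.0873
grasp_force: 0.0
```

```bash
python3 - <<'E'
from h import *
st(); plan([(.568,.2768,.047,99)],4)
t=env.read_camera("top");s=env.read_camera("scene")
cv2.imwrite("pics/v5.png",np.hstack([cv2.resize(t[195:290,245:365],(480,380),interpolation=2),cv2.resize(s[130:225,255:335],(320,380),interpolation=2)])[:,:,::-1])
b=blob("top",t,(8,120,170),(25,255,255),(255,225,290,262)); (u,v),r=cv2.minEnclosingCircle(b); print("spice",u,v,r,ray("top",[[u,v]],.128).round(4))
E
```

```text
{'time_s': 35.65, 'qpos': [17.756, 31.768, -63.701, 87.6, 28.682, 78.91, -39.261], 'tool_pos': [0.569, 0.277, 0.148], 'tool_rot': [-179.707, 0.113, 98.985], 'force': [-0.457, -0.819, 0.039], 'grip_width': 0.087, 'grasp_force': 0.0}
[0, 0, 25] -0.0
[0, -1, 25] -0.0
[0, 0, 26] -0.0
[0, 0, 25] -0.0Traceback (most recent call last):
  File "<stdin>", line 5, in <module>
  File "h.py", line 17, in blob
    return max(c,key=cv2.contourArea)
ValueError: max() iterable argument is empty
```

View pics/v5.png

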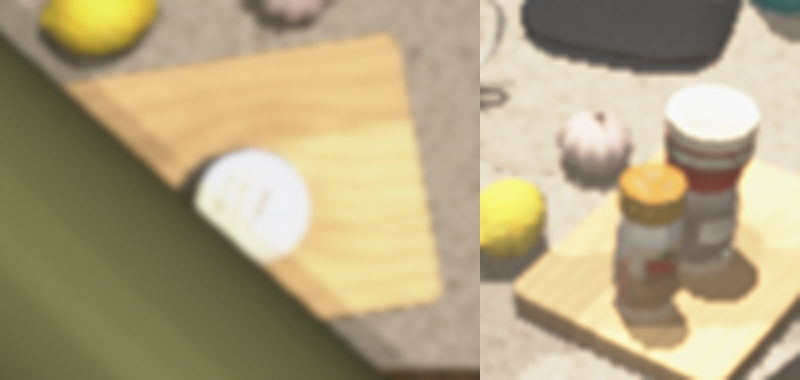

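The spice jar stands upright on the lemon side. Now the shaker.

step_arm --moves '[{"dp":[0,-1,25],"dr":[0,0,0],"fingers":0},{"dp":[0,0,25],"dr":[0,0,0],"fingers":0},{"dp":[0,0,26],"dr":[0,0,0],"fingers":0},{"dp":[0,0,24],"dr":[0,0,0],"fingers":0},{"dp":[0,0,0],"dr":[0,0,0],"fingers":0.2}]'

```text
time_s: 36.38
tool_pos: [0.5674, 0.2756, 0.0466]
tool_rot: [-179.6, 0.2, 98.9]
force: [-1.2, 0.3, -0.1]
grip_width: 0.0823
grasp_force: 0.0
```

step_arm --moves '[{"dp":[0,0,0],"dr":[0,0,0],"fingers":0.4},{"dp":[0,0,0],"dr":[0,0,0],"fingers":0.5},{"dp":[0,0,0],"dr":[0,0,0],"fingers":0.7},{"dp":[0,0,0],"dr":[0,0,0],"fingers":0.7},{"dp":[0,0,0],"dr":[0,0,0],"fingers":0.7}]'

```text
time_s: 37.0
tool_pos: [0.5686, 0.2772, 0.0484]
tool_rot: [-179.8, 0.1, 99.0]
force: [0.5, -0.6, -0.7]
grip_width: 0.0352
grasp_force: 0.1
```

```bash
python3 -c "
from h import *
st(); plan([(.568,.277,.15,99),(.53,.22,.235,99),(.46,.08,.25,99),(.452,-.0355,.25,99)],15)"
```

```text
{'time_s': 37.0, 'qpos': [15.75, 36.553, -59.967, 93.59, 33.283, 69.868, -42.407], 'tool_pos': [0.569, 0.277, 0.048], 'tool_rot': [-179.787, 0.094, 98.972], 'force': [0.45, -0.559, -0.733], 'grip_width': 0.035, 'grasp_force': 0.097}
[0, 0, -32] -0.0
[0, 0, -33] -0.0
[0, -1, -32] -0.0
[-13, -11, -26] -0.0
[-15, -14, -25] -0.0
   -> [ 0.547  0.245  0.196 98.972]
[-14, -14, -25] -0.0
[-21, -16, -15] -0.0
[-26, -18, -3] -0.0
[-26, -19, -3] -0.0
[-26, -19, -3] -0.0
   -> [ 0.48   0.12   0.245 98.972]
[-26, -18, -3] -0.0
[-29, -12, -2] -0.0
[-32, -7, 0] -0.0
[-31, -8, 0] -0.0
[-32, -7, 0] -0.0
   -> [ 4.5200e-01 -3.6000e-02  2.5000e-01  9.8972e+01]
```

```bash
python3 - <<'E'
from h import *
s=env.read_camera("scene"); st()
cv2.imwrite("pics/v6.png",cv2.resize(s[160:240,170:270],(750,600),interpolation=2)[:,:,::-1])
E
```

```text
{'time_s': 37.05, 'qpos': [15.75, 36.556, -59.968, 93.588, 33.285, 69.862, -42.408], 'tool_pos': [0.569, 0.277, 0.048], 'tool_rot': [-179.792, 0.088, 98.972], 'force': [-0.12, 0.177, 0.626], 'grip_width': 0.033, 'grasp_force': 12.01}
```

View pics/v6.png

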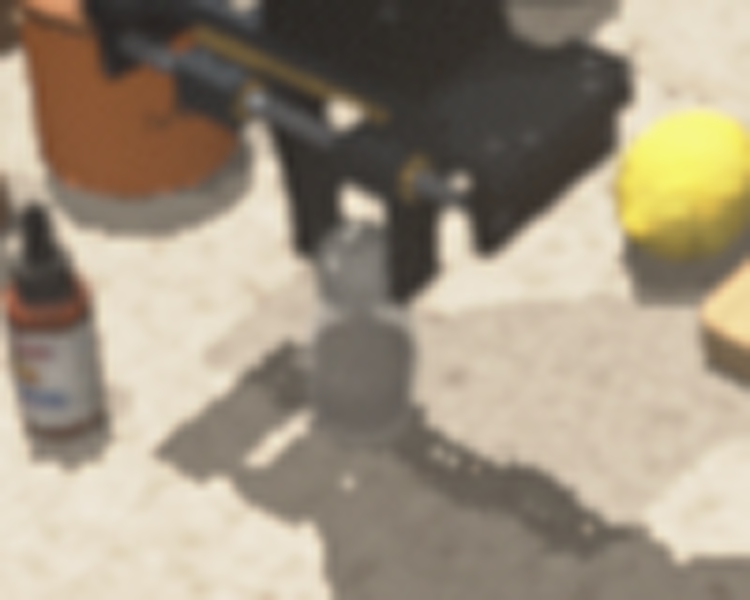

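The pads hold the shaker's 34 mm top at 12 N. Lifting to check the hold.

step_arm --moves '[{"dp":[0,0,-10],"dr":[0,0,0],"fingers":0.8},{"dp":[0,0,-20],"dr":[0,0,0],"fingers":0.8},{"dp":[0,0,-32],"dr":[0,0,0],"fingers":0.8},{"dp":[0,0,-35],"dr":[0,0,0],"fingers":0.8},{"dp":[0,0,0],"dr":[0,0,0],"fingers":0.8}]' --squeeze 15

```text
time_s: 37.67
tool_pos: [0.5704, 0.2793, 0.1498]
tool_rot: [179.9, -0.0, 99.0]
force: [0.0, 0.2, -1.1]
grip_width: 0.0323
grasp_force: 15.0
```

```bash
python3 - <<'E'
from h import *
s=env.read_camera("scene"); st()
cv2.imwrite("pics/v7.png",cv2.resize(s[130:230,170:270],(400,400),interpolation=2)[:,:,::-1])
plan([(.53,.22,.215,99),(.46,.08,.225,99),(.452,-.0355,.215,99)],10)
E
```

```text
{'time_s': 37.725, 'qpos': [17.807, 31.659, -63.76, 87.785, 28.729, 78.58, -39.367], 'tool_pos': [0.57, 0.278, 0.148], 'tool_rot': [-179.967, 0.051, 98.975], 'force': [1.007, -0.894, -2.372], 'grip_width': 0.033, 'grasp_force': 14.992}
[-20, -18, -26] -0.0
[-19, -19, -25] -0.0
[-23, -19, -17] -0.0
[-31, -22, -3] -0.0
[-30, -21, -2] -0.0
   -> [ 0.491  0.141  0.221 98.975]
[-30, -22, -2] -0.0
[-31, -19, -2] -0.0
[-36, -9, 3] -0.0
[-36, -8, 3] -0.0
[-35, -8, 4] -0.0
   -> [ 4.5200e-01 -3.5000e-02  2.1500e-01  9.8975e+01]
```

View pics/v7.png

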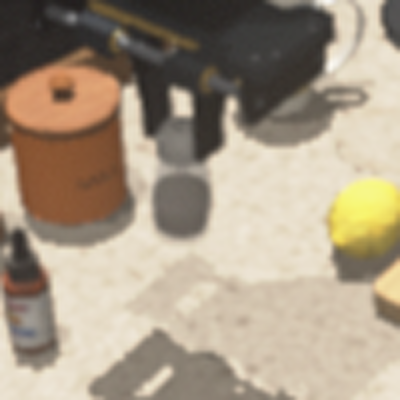

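step_arm --moves '[{"dp":[-20,-18,-26],"dr":[0,0,0],"fingers":0.8},{"dp":[-19,-19,-25],"dr":[0,0,0],"fingers":0.8},{"dp":[-23,-19,-17],"dr":[0,0,0],"fingers":0.8},{"dp":[-31,-22,-3],"dr":[0,0,0],"fingers":0.8},{"dp":[-30,-21,-2],"dr":[0,0,0],"fingers":0.8}]'

```text
time_s: 38.35
tool_pos: [0.4894, 0.1395, 0.2181]
tool_rot: [-179.7, 0.1, 99.0]
force: [0.2, -0.1, 0.3]
grip_width: 0.0328
grasp_force: 15.0
```

step_arm --moves '[{"dp":[-30,-22,-2],"dr":[0,0,0],"fingers":0.8},{"dp":[-31,-19,-2],"dr":[0,0,0],"fingers":0.8},{"dp":[-36,-9,3],"dr":[0,0,0],"fingers":0.8},{"dp":[-36,-8,3],"dr":[0,0,0],"fingers":0.8},{"dp":[-35,-8,4],"dr":[0,0,0],"fingers":0.8}]'

```text
time_s: 38.98
tool_pos: [0.4505, -0.0371, 0.2128]
tool_rot: [-179.7, 0.2, 98.9]
force: [0.2, -0.6, -0.6]
grip_width: 0.0323
grasp_force: 15.0
```

step_arm --moves '[{"dp":[0,0,0],"dr":[0,0,0],"fingers":0.8},{"dp":[0,0,0],"dr":[0,0,0],"fingers":0.8},{"dp":[0,0,0],"dr":[0,0,0],"fingers":0.8},{"dp":[0,0,0],"dr":[0,0,0],"fingers":0.8},{"dp":[0,0,0],"dr":[0,0,0],"fingers":0.8}]'

```text
time_s: 39.6
tool_pos: [0.4515, -0.0352, 0.2134]
tool_rot: [-179.8, 0.1, 99.0]
force: [-0.3, 0.1, -0.7]
grip_width: 0.0326
grasp_force: 15.0
```

```bash
python3 -c "
from h import *
st(); plan([(.4525,-.0360,.165,99),(.4525,-.0360,.074,99)],10)"
```

```text
{'time_s': 39.6, 'qpos': [69.449, -8.891, -61.573, 106.379, -7.811, 78.178, 18.826], 'tool_pos': [0.452, -0.035, 0.213], 'tool_rot': [-179.77, 0.104, 99.025], 'force': [-0.257, 0.065, -0.736], 'grip_width': 0.033, 'grasp_force': 14.992}
[0, 0, 14] 0.0
[-1, 0, 14] 0.0
[0, 1, 14] 0.0
[0, 0, 14] 0.0
[0, 0, 14] 0.0
   -> [ 4.5300e-01 -3.6000e-02  1.4300e-01  9.9025e+01]
[0, 0, 14] 0.0
[0, 0, 14] 0.0
[0, 0, 14] 0.0
[0, 0, 13] 0.0
[0, 0, 14] 0.0
   -> [ 4.5300e-01 -3.6000e-02  7.4000e-02  9.9025e+01]
```

step_arm --moves '[{"dp":[-1,1,20],"dr":[0,0,0],"fingers":0.8},{"dp":[0,0,30],"dr":[0,0,0],"fingers":0.8},{"dp":[0,0,30],"dr":[0,0,0],"fingers":0.8},{"dp":[0,0,20],"dr":[0,0,0],"fingers":0.8},{"dp":[0,0,20],"dr":[0,0,0],"fingers":0.8}]'

```text
time_s: 40.22
tool_pos: [0.4521, -0.0368, 0.0927]
tool_rot: [-179.8, 0.1, 99.0]
force: [-0.2, -0.2, -0.9]
grip_width: 0.0325
grasp_force: 15.0
```

step_arm --moves '[{"dp":[0,0,15],"dr":[0,0,0],"fingers":0.8},{"dp":[0,0,3],"dr":[0,0,0],"fingers":0.8},{"dp":[0,0,0],"dr":[0,0,0],"fingers":0.8},{"dp":[0,0,0],"dr":[0,0,0],"fingers":0.8},{"dp":[0,0,0],"dr":[0,0,0],"fingers":0.8}]'

```text
time_s: 40.85
tool_pos: [0.4525, -0.037, 0.0759]
tool_rot: [-179.8, 0.1, 99.0]
force: [-0.6, -0.2, 0.1]
grip_width: 0.0325
grasp_force: 15.0
```

step_arm --moves '[{"dp":[0,0,1],"dr":[0,0,0],"fingers":0.8},{"dp":[0,0,0],"dr":[0,0,0],"fingers":0.8},{"dp":[0,0,0],"dr":[0,0,0],"fingers":0.8},{"dp":[0,0,0],"dr":[0,0,0],"fingers":0.8},{"dp":[0,0,0],"dr":[0,0,0],"fingers":0.8}]'

```text
time_s: 41.48
tool_pos: [0.4521, -0.0368, 0.0744]
tool_rot: [-179.8, 0.1, 99.0]
force: [0.9, -0.0, -0.3]
grip_width: 0.0322
grasp_force: 15.0
```

step_arm --moves '[{"dp":[0,0,2],"dr":[0,0,0],"fingers":0.8},{"dp":[0,0,1],"dr":[0,0,0],"fingers":0.8},{"dp":[0,0,0],"dr":[0,0,0],"fingers":0.8},{"dp":[0,0,0],"dr":[0,0,0],"fingers":0.8},{"dp":[0,0,0],"dr":[0,0,0],"fingers":0.8}]'

```text
time_s: 42.1
tool_pos: [0.4521, -0.0368, 0.0714]
tool_rot: [-179.8, 0.1, 99.0]
force: [-0.7, 1.0, -1.8]
grip_width: 0.0327
grasp_force: 15.0
```

step_arm --moves '[{"dp":[0,0,1],"dr":[0,0,0],"fingers":0.8},{"dp":[0,0,0],"dr":[0,0,0],"fingers":0.8},{"dp":[0,0,0],"dr":[0,0,0],"fingers":0.8},{"dp":[0,0,0],"dr":[0,0,0],"fingers":0.8},{"dp":[0,0,0],"dr":[0,0,0],"fingers":0.8}]'

```text
time_s: 42.72
tool_pos: [0.4521, -0.0368, 0.0704]
tool_rot: [-179.8, 0.1, 99.0]
force: [0.3, -0.3, -0.8]
grip_width: 0.0321
grasp_force: 15.0
```

step_arm --moves '[{"dp":[0,0,1],"dr":[0,0,0],"fingers":0.8},{"dp":[0,0,0],"dr":[0,0,0],"fingers":0.8},{"dp":[0,0,0],"dr":[0,0,0],"fingers":0.8},{"dp":[0,0,0],"dr":[0,0,0],"fingers":0.8},{"dp":[0,0,0],"dr":[0,0,0],"fingers":0.8}]'

```text
time_s: 43.35
tool_pos: [0.4524, -0.0369, 0.0696]
tool_rot: [-179.8, 0.1, 99.0]
force: [0.2, 0.1, 3.3]
grip_width: 0.0328
grasp_force: 15.0
```

step_arm --moves '[{"dp":[0,0,1],"dr":[0,0,0],"fingers":0.8},{"dp":[0,0,0],"dr":[0,0,0],"fingers":0.8},{"dp":[0,0,0],"dr":[0,0,0],"fingers":0.8},{"dp":[0,0,0],"dr":[0,0,0],"fingers":0.8},{"dp":[0,0,0],"dr":[0,0,0],"fingers":0.8}]'

```text
time_s: 43.98
tool_pos: [0.453, -0.037, 0.0693]
tool_rot: [-179.8, 0.1, 99.0]
force: [-1.3, -0.4, 9.5]
grip_width: 0.0324
grasp_force: 15.0
```

step_arm --moves '[{"dp":[0,0,-1],"dr":[0,0,0],"fingers":0.5},{"dp":[0,0,0],"dr":[0,0,0],"fingers":0.2},{"dp":[0,0,0],"dr":[0,0,0],"fingers":0.1},{"dp":[0,0,0],"dr":[0,0,0],"fingers":0.1},{"dp":[0,0,-15],"dr":[0,0,0],"fingers":0.1}]'

```text
time_s: 44.6
tool_pos: [0.451, -0.0365, 0.0836]
tool_rot: [-179.7, -0.0, 99.0]
force: [0.0, -0.6, 1.2]
grip_width: 0.0738
grasp_force: 0.0
```

step_arm --moves '[{"dp":[0,0,-40],"dr":[0,0,0],"fingers":0.1},{"dp":[0,0,-50],"dr":[0,0,0],"fingers":0.1},{"dp":[0,0,-50],"dr":[0,0,0],"fingers":0.1},{"dp":[10,5,-20],"dr":[0,0,0],"fingers":0.1},{"dp":[20,5,0],"dr":[0,0,0],"fingers":0.1}]'

```text
time_s: 45.22
tool_pos: [0.4589, -0.0053, 0.2453]
tool_rot: [-179.9, 0.2, 98.9]
force: [0.1, -0.3, -0.2]
grip_width: 0.0785
grasp_force: 0.0
```

step_arm --moves '[{"dp":[40,10,0],"dr":[0,0,0],"fingers":0.1},{"dp":[45,15,0],"dr":[0,0,0],"fingers":0.1},{"dp":[45,20,0],"dr":[0,0,0],"fingers":0.1},{"dp":[45,20,0],"dr":[0,0,0],"fingers":0.1},{"dp":[45,20,0],"dr":[0,0,0],"fingers":0.1}]'

```text
time_s: 45.85
tool_pos: [0.5058, 0.224, 0.2416]
tool_rot: [-179.5, -0.0, 99.0]
force: [0.6, -1.0, 2.1]
grip_width: 0.0785
grasp_force: 0.0
```

step_arm --moves '[{"dp":[40,10,0],"dr":[0,0,0],"fingers":0.1},{"dp":[40,10,0],"dr":[0,0,0],"fingers":0.1},{"dp":[40,5,0],"dr":[0,0,0],"fingers":0.1},{"dp":[0,0,0],"dr":[0,0,0],"fingers":0.1},{"dp":[0,0,0],"dr":[0,0,0],"fingers":0.1}]'

```text
time_s: 46.48
tool_pos: [0.5113, 0.3447, 0.2424]
tool_rot: [-179.6, 0.1, 99.1]
force: [0.2, -1.3, 0.0]
grip_width: 0.0785
grasp_force: 0.0
```

```bash
python3 - <<'E'
from h import *
st()
t=env.read_camera("top");s=env.read_camera("scene")
cv2.imwrite("pics/v8.png",np.hstack([cv2.resize(t[180:290,240:365],(437,385),interpolation=2),cv2.resize(s[120:230,260:360],(350,385),interpolation=2)])[:,:,::-1])
a=np.radians(9.1);R=np.array([[np.cos(a),-np.sin(a)],[np.sin(a),np.cos(a)]])
for n,lo,hi,bx,z in(("spice",(8,140,170),(25,255,255),(255,228,290,262),.128),("tub",(0,0,195),(180,50,255),(285,230,325,265),.140),("salt",(0,0,110),(180,40,255),(325,222,350,248),.106)):
    try:
        b=blob("top",t,lo,hi,bx); (u,v),r=cv2.minEnclosingCircle(b); w=ray("top",[[u,v]],z)[0,:2]; print(n,u,v,r,w.round(4),((w-[.4404,.0386])@R).round(4))
    except ValueError: print(n,"none")
E
```

```text
{'time_s': 46.475, 'qpos': [13.177, 27.553, -68.684, 82.271, 25.391, 87.644, -45.265], 'tool_pos': [0.511, 0.345, 0.242], 'tool_rot': [-179.628, 0.139, 99.095], 'force': [0.221, -1.278, 0.004], 'grip_width': 0.079, 'grasp_force': 0.0}
spice 272.9545593261719 251.27272033691406 10.192959785461426 [0.4292 0.1136] [0.0008 0.0759]
tub 308.0 246.0 14.31792163848877 [0.4417 0.0373] [ 0.0011 -0.0015]
salt 337.5 240.0 6.946321964263916 [ 0.4534 -0.0335] [ 0.0015 -0.0733]
```

View pics/v8.png

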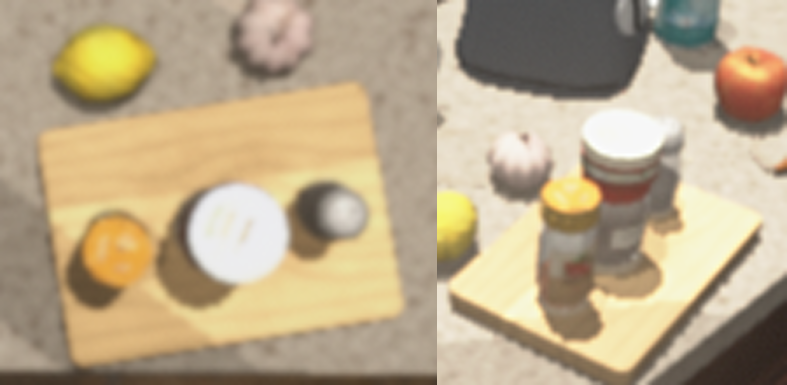

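All four items stand upright and in line. In the board frame they measure 76, −1.5 and −73 mm along its length, within about 2 mm of target, and the gripper is clear. Handing in.

```bash
python3 -c "
from cell import env
print(env.sign_off())"
```

```text
the job is handed in; nothing more can be done
None
```

The job is handed in at 46.5 s: the jar is mid-board with the tub on its lid, the spice jar is on the lemon side and the salt shaker on the garlic side, all upright, released and within about 2 mm of target by camera (the jar itself was last measured under the tub, at about 2–5 mm).

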